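Load a power-module tester under its double-latched safety hood

ROBOT

A 7-joint arm with a two-finger parallel gripper is mounted at the origin on the work surface. World frame = base frame: x ahead of the robot, y to its left, z up, the work surface at z = 0. Lengths are in m, angles in degrees, forces in N, time in s.
With the tool pointing down it reaches from about 0.425 to 0.875 m from the base axis. Payload 4.7 kg.
Tool frame: the origin (TCP) lies on the mounting face of the last link; the fingertips stand 182 mm ahead of it and the grasp point (between the pads) lies 164 mm ahead of it; z points along the fingers, x is the direction in which the jaws open and shut, and the axes are right-handed (so a half turn about z gives the same grasp; the last joint's range is limited). The gripper opens to 87 mm and grips with 3 to 60 N. Pads are 19 mm wide; open, the fingers measure 117 mm over their backs; the gripper's body (75 mm by 190 mm) begins 51 mm behind the grasp point.
Start: joints at [72.256, 18.392, -4.016, 83.108, 1.295, 78.541, -3.26], TCP at [0.207, -0.616, 0.405] pointing down, gripper open.
Joint ranges: [-163.93, 163.93], [-17.29, 119.83], [-79.2, 71.16], [3.27, 140.29], [-89.18, 269.18], [5.43, 117.66], [-154.24, 154.24]. Speed limits (degrees/s): [147.25, 147.25, 180, 180, 180, 180, 180].

INTERFACE

Orientations are given as [roll, pitch, yaw] about the fixed x, y, z axes, in that order (R = Rz(yaw) Ry(pitch) Rx(roll)).
In Python, from cell import status, cams, env, outline_of, landmark_of gives the robot as it stands. The module is installed in compiled form; this text tells all that it offers.
- The arm moves only by the tool jog_arm, never from a script. Its argument "rows" is a list of rows, each a list of 7 numbers: the closure, from 0 (fully open) to 1 (shut), then the shift along the tool's x, y, z in m, then the turn, a rotation vector about the tool's x, y, z in degrees. A call has 1 to 12 rows; each row shifts and turns the commanded pose from where the row before left it, along the tool's axes as they then stand; what a row does not reach is not made up. A row lasts 1/12 s, in which the tool goes at most 41.7 mm and 7.16 degrees, less where a joint would pass 70% of its speed; a pose out of reach is approached as far as the arm can. A call with a gripper value outside its range is refused whole. The fingers move at their own pace and stop on an object; "grip_force" is the grip in N (left out, the last holds). Time passes only in rows, so rows that do not move let the fingers close. It gives the time, the measured TCP pose, the force and the opening at its end, in the units of the state.
- status.get_obs(): the state, without advancing time (a new reading comes with each control period).
- cams.read_camera(name): name is "side" or "top"; returns (picture, depth): 400x640x3 uint8, red, green, blue; 400x640 float32, m along the optical axis (not along the pixel's ray), 0 where there is no reading.
- cams.camera_params(name): a dict with "vfov" (degrees; the focal length in pixels is half the picture's height over the tangent of half this angle, whatever the lens; pixels are square), "cx", "cy" (the principal point, pixels), "eye" and "attitude" of the camera in the world. Camera axes: x right, y up, looking along -z (the intrinsics and any distortion apply to the point x, -y, -z); pixel columns grow to the right and rows downward; lengths in m; the calibration is good to about 2 mm. A picture is of the moment at which its call begins. camera_params takes no time and is no camera call.
- env.sign_off(): hands the job in, once; it reports no verdict.
Trained networks look in the newest picture that a camera, given by its name, has taken for a name from the list of things; names that differ only in an ending like _2 or _b are one class to them, and where a whole thing is asked for, a point or a joint stands for the part that bears it (a point fixed in the world has none). Each returns a list of dicts, best first, with "conf" (0 to 1); they miss things now and then, are a little off and sometimes report something else, mostly with a low value. They report only what shows in the picture. A call takes as long as a camera call.
- outline_of(camera, name): "pixels" (400x640 bool, what is visible of it) and "box" ([left, top, right, bottom] in pixels, round what is visible of it).
- landmark_of(camera, name): "position" ([row, column] in pixels: a listed point, or the origin of a listed thing).
The state is a dict: "time_s": time; "qpos": joint angles; "joint_velocities": joint speeds; "effort": joint torques, N m; "tool_pos": TCP position; "tool_rot": TCP orientation; "force": force on the tool from outside, world axes, zero at the start; "wrist_torque": the same for the moment, N m; "grip_width": finger opening in m.
Only numpy, scipy, OpenCV 4.12 (cv2) and the standard library are available. Lean on these libraries where they do the work, as an engineer would, in place of code of your own. Each camera call takes 0.05 s, during which the arm holds its last target. There are 200 camera calls.

TASK

Load the bench tester: swing the red latch clear, lift the blue-fronted hood until its safety catch stops it, push the hidden yellow catch inwards to free it, and let the hood go fully open. Put every black power module that is on the bench into a green socket of its own, fully home with its white-striped end at the lever, and swing the orange lever of each loaded socket fully shut over it. Then close the hood right down and swing the red latch fully back over its flange, leaving the relay board, the multimeter and the solder reel where they are.

Things in the scene. Friction and masses are not known exactly. Their poses are not given: they have to be found in the camera images.
- tester: white tester plinth, fixed, 270 (x) by 335 (y) mm, grey deck 40 mm up. Origin on the bench under the hood's middle (frame T, mm, used below); plinth x -135..135, y -180..155. Hinge side +y; free side -y: ledge, handle, latch. Green sockets at T x -66, 0, 66, y 2: pockets 39 (x) by 74 (y), 12 deep, walls 5 thick, tops 16 above the deck
- hood_hinge (a point): middle of the hood's hinge axis (along T x), at T (0, 140, 44)
- hood (a joint): hood angle, rad: 0 shut, 1.6 open, swings up and over to +y. 240 (x) by 245 by 105 mm high, clear, blue front panel (outer face T y -105), 20 mm flange tab at its foot under the latch. Struts: past 0.1 it floats up by itself, slowly at first (8 s), but the catch stops it at 0.225. Shutting takes 5 N at the handle, 12 N where it snaps past the catch (0.36 to 0.25): grip firmly; stays down once home
- hood_handle (a point): middle of the hood's handle: round bar 12 mm thick, 90 long along T x between two brackets, its axis 40 mm out from the front panel (34 free between), 60 above the panel's foot. Turns with the hood. Hood shut: T (0, -145, 104); open: T (0, 208, 327)
- latch (a joint): red primary latch, rad about a vertical axis: 0 fastened (nose over the hood's flange, arm along T +x), 1.57 released (arm along T -y; clockwise seen from above). Friction holds it where left
- latch_pivot (a point): point on the latch's vertical axis, T (55, -147, 85)
- latch_knob (a point): on the axis of the latch's upright round knob, 22 mm thick, from 60 to 102 mm above the bench, 55 mm from the pivot; this point is 85 mm above the bench
- catch (a joint): yellow secondary catch behind the hood's front panel: how far pushed in along T +y, m: 0 out (holds the hood), 0.020 stop; frees the hood from about 0.012. Spring 2.5 to 5 N, returns by itself; keep it pushed about 1 s until the hood has risen past it. Snaps over by itself when the hood shuts
- catch_pad (a point): middle of the catch's push face: pad 28 (x) wide, from 44 to 78 mm above the bench, facing T -y, 7 mm behind the front panel's face; at T (-90, -98, 64) when out. Reached only with the hood lifted onto the catch (55 mm free under the panel), by closed fingers from the free side tilted about 45 degrees, pushing along T +y
- sock1_floor (a point): centre of socket 1's pocket floor (T x -66, y 2), 44 mm above the bench, 12 below the pocket's rim; axes as T, its lever at the +y end
- sock2_floor (a point): centre of socket 2's pocket floor (T x 0, y 2), 44 mm above the bench, 12 below the pocket's rim; axes as T, its lever at the +y end
- sock3_floor (a point): centre of socket 3's pocket floor (T x 66, y 2), 44 mm above the bench, 12 below the pocket's rim; axes as T, its lever at the +y end
- lever1 (a joint): socket 1's orange lever, rad: 0 shut (upright, claw over the module's end), 0.65 open (leaning to T +y). Pivot axis along x at T y 52, z 48, socket's x. 14 mm wide (x), 6 thick, 73 long from the pivot, 27 mm claw 37 above the pivot; grip or push it 60 from the pivot. Friction holds it (1 N); shuts only over a module fully home
- lever2 (a joint): socket 2's orange lever, rad: 0 shut (upright, claw over the module's end), 0.65 open (leaning to T +y). Pivot axis along x at T y 52, z 48, socket's x. 14 mm wide (x), 6 thick, 73 long from the pivot, 27 mm claw 37 above the pivot; grip or push it 60 from the pivot. Friction holds it (1 N); shuts only over a module fully home
- lever3 (a joint): socket 3's orange lever, rad: 0 shut (upright, claw over the module's end), 0.65 open (leaning to T +y). Pivot axis along x at T y 52, z 48, socket's x. 14 mm wide (x), 6 thick, 73 long from the pivot, 27 mm claw 37 above the pivot; grip or push it 60 from the pivot. Friction holds it (1 N); shuts only over a module fully home
- mod1: black power module, 36 (x) by 70 (y) by 40 mm high, 0.11 to 0.22 kg, standing on a blue mat 3 mm thick; origin at the centre of its underside, +y towards its white-striped end, z up. May be absent
- mod2: black power module, 36 (x) by 70 (y) by 40 mm high, 0.11 to 0.22 kg, standing on a blue mat 3 mm thick; origin at the centre of its underside, +y towards its white-striped end, z up. May be absent
- mod3: black power module, 36 (x) by 70 (y) by 40 mm high, 0.11 to 0.22 kg, standing on a blue mat 3 mm thick; origin at the centre of its underside, +y towards its white-striped end, z up. May be absent
- mod1_mark (a point): middle of the white stripe on module 1's top, 28 mm from the module's middle towards +y
- mod2_mark (a point): middle of the white stripe on module 2's top, 28 mm from the module's middle towards +y
- mod3_mark (a point): middle of the white stripe on module 3's top, 28 mm from the module's middle towards +y
- relay_board: bystander: green circuit board, 90 by 160 mm, 30 high; origin under its centre
- multimeter: bystander: yellow multimeter, 150 by 78 by 41 mm; origin under its centre
- solder_reel: bystander: solder reel, blue flanges, 60 mm across, 40 high; origin under its centre

How it is judged (in metres and radians):
On the way, in this order (a step that is already met when the one before it is completed fails the run):
1. the red latch is swung clear while the hood is still down (value of joint latch above 1.2 rad and value of joint hood below 0.05 rad), for 0.2 s.
2. the hood is lifted onto its safety catch, the catch still out (value of joint hood between 0.17 and 0.3 rad and value of joint catch below 0.004 m), for 0.2 s.
3. the yellow catch is pushed in, and the hood comes free of it (value of joint catch above 0.008 m and value of joint hood above 0.17 rad), for 0.05 s.
4. the hood is fully open (value of joint hood above 1.3 rad), for 0.2 s.
5. with the hood open, every module present is home in a socket of its own, white stripe at the lever, and that socket's lever is shut (((horizontal distance between mod1 and sock1_floor below 0.006 m and y of mod1_mark in the frame of sock1_floor above 0.022 m and z of mod1 in the frame of sock1_floor below 0.004 m and value of joint lever1 below 0.06 rad) or (horizontal distance between mod1 and sock2_floor below 0.006 m and y of mod1_mark in the frame of sock2_floor above 0.022 m and z of mod1 in the frame of sock2_floor below 0.004 m and value of joint lever2 below 0.06 rad) or (horizontal distance between mod1 and sock3_floor below 0.006 m and y of mod1_mark in the frame of sock3_floor above 0.022 m and z of mod1 in the frame of sock3_floor below 0.004 m and value of joint lever3 below 0.06 rad)) and ((horizontal distance between mod2 and sock1_floor below 0.006 m and y of mod2_mark in the frame of sock1_floor above 0.022 m and z of mod2 in the frame of sock1_floor below 0.004 m and value of joint lever1 below 0.06 rad) or (horizontal distance between mod2 and sock2_floor below 0.006 m and y of mod2_mark in the frame of sock2_floor above 0.022 m and z of mod2 in the frame of sock2_floor below 0.004 m and value of joint lever2 below 0.06 rad) or (horizontal distance between mod2 and sock3_floor below 0.006 m and y of mod2_mark in the frame of sock3_floor above 0.022 m and z of mod2 in the frame of sock3_floor below 0.004 m and value of joint lever3 below 0.06 rad)) and ((horizontal distance between mod3 and sock1_floor below 0.006 m and y of mod3_mark in the frame of sock1_floor above 0.022 m and z of mod3 in the frame of sock1_floor below 0.004 m and value of joint lever1 below 0.06 rad) or (horizontal distance between mod3 and sock2_floor below 0.006 m and y of mod3_mark in the frame of sock2_floor above 0.022 m and z of mod3 in the frame of sock2_floor below 0.004 m and value of joint lever2 below 0.06 rad) or (horizontal distance between mod3 and sock3_floor below 0.006 m and y of mod3_mark in the frame of sock3_floor above 0.022 m and z of mod3 in the frame of sock3_floor below 0.004 m and value of joint lever3 below 0.06 rad)) and value of joint hood above 1.2 rad), for 0.2 s.
6. the hood is closed right down (value of joint hood below 0.04 rad), for 0.2 s.
At the end, for the whole second after the job is handed in: Each module present is in its own socket: within 6 mm of centre, under 4 mm above the floor, stripe at the lever end (22 mm or more from centre), lever under 0.06 rad; hood under 0.04 rad, latch under 0.2 rad (((horizontal distance between mod1 and sock1_floor below 0.006 m and y of mod1_mark in the frame of sock1_floor above 0.022 m and z of mod1 in the frame of sock1_floor below 0.004 m and value of joint lever1 below 0.06 rad) or (horizontal distance between mod1 and sock2_floor below 0.006 m and y of mod1_mark in the frame of sock2_floor above 0.022 m and z of mod1 in the frame of sock2_floor below 0.004 m and value of joint lever2 below 0.06 rad) or (horizontal distance between mod1 and sock3_floor below 0.006 m and y of mod1_mark in the frame of sock3_floor above 0.022 m and z of mod1 in the frame of sock3_floor below 0.004 m and value of joint lever3 below 0.06 rad)) and ((horizontal distance between mod2 and sock1_floor below 0.006 m and y of mod2_mark in the frame of sock1_floor above 0.022 m and z of mod2 in the frame of sock1_floor below 0.004 m and value of joint lever1 below 0.06 rad) or (horizontal distance between mod2 and sock2_floor below 0.006 m and y of mod2_mark in the frame of sock2_floor above 0.022 m and z of mod2 in the frame of sock2_floor below 0.004 m and value of joint lever2 below 0.06 rad) or (horizontal distance between mod2 and sock3_floor below 0.006 m and y of mod2_mark in the frame of sock3_floor above 0.022 m and z of mod2 in the frame of sock3_floor below 0.004 m and value of joint lever3 below 0.06 rad)) and ((horizontal distance between mod3 and sock1_floor below 0.006 m and y of mod3_mark in the frame of sock1_floor above 0.022 m and z of mod3 in the frame of sock1_floor below 0.004 m and value of joint lever1 below 0.06 rad) or (horizontal distance between mod3 and sock2_floor below 0.006 m and y of mod3_mark in the frame of sock2_floor above 0.022 m and z of mod3 in the frame of sock2_floor below 0.004 m and value of joint lever2 below 0.06 rad) or (horizontal distance between mod3 and sock3_floor below 0.006 m and y of mod3_mark in the frame of sock3_floor above 0.022 m and z of mod3 in the frame of sock3_floor below 0.004 m and value of joint lever3 below 0.06 rad)) and value of joint hood below 0.04 rad and value of joint latch below 0.2 rad); the robot touches nothing.
It fails at once if the relay board is moved by more than 30 mm (distance of relay_board from where it was at the start of the episode above 0.03 m).
It fails at once if the multimeter is moved by more than 30 mm (distance of multimeter from where it was at the start of the episode above 0.03 m).
It fails at once if the solder reel is moved by more than 30 mm (distance of solder_reel from where it was at the start of the episode above 0.03 m).
Of mod1, mod2, mod3 only 2 to 3 are there at a start; the rules pass over those that are not, and their reading is None.
At some moment in a run one of mod1, mod2, mod3 may be knocked a few centimetres aside while the robot is not near it.
It also fails if it takes over 210 s, if anything falls off the work surface, if the arm or the gripper's body presses on something with over 40 N, if the wrist force passes 120 N, or if a joint passes its speed limit or range.

## Working session

There is one attempt and no reset: what is moved stays moved. The work goes in short steps, Python scripts to look and compute and a tool call to move; the robot and the scene stay as the last step left them, time stands still between calls to the robot, and variables do not carry over. Pictures are saved under pics/ and viewed, about 12 in all and at most 16, crops included, and the job is handed in when it is done.

Besides the shell and the picture viewer there is one more tool, called after "Request:" by a JSON object that holds its "fn" and its "kwargs". jog_arm: Moves the arm, as the interface text tells. Its arguments: {"type":"object","properties":{"rows":{"type":"array"},"grip_force":{"type":"number"}},"required":["rows"]}

```bash
ls; mkdir -p pics
python3 - <<'E'
from cell import status, cams
import cv2,numpy as np
print(status.get_obs())
for n in("top","side"):
    p=cams.camera_params(n);print(n,p)
    im,d=cams.read_camera(n);cv2.imwrite(f"pics/{n}0.png",im[:,:,::-1]);np.save(f"pics/{n}0d.npy",d)
E
```

```text
pics
{'time_s': 0.0, 'qpos': array([72.25635166, 18.4376332 , -4.01546811, 83.17513836,  1.29556358,
       78.54283304, -3.26109927]), 'joint_velocities': array([-0.08818372, -0.02410803,  0.06607053, -0.01711011, -0.13781707,
        0.04545464,  0.02113889]), 'effort': array([-3.89510287e-04, -4.91285419e+01, -4.03964818e-01, -3.12524843e+01,
       -6.36920985e-02,  4.38659429e-02,  2.01339521e-04]), 'tool_pos': array([ 0.20669913, -0.61602939,  0.40367529]), 'tool_rot': array([ 1.79993514e+02,  1.10326249e-01, -7.14476500e+01]), 'force': array([ 0.22553929, -0.81005652, -0.02921287]), 'wrist_torque': array([-0.07338434, -0.02455312, -0.00317725]), 'grip_width': 0.08722337046624917}
top {'vfov': 44.704978006974535, 'cx': 318.276857357965, 'cy': 195.61925971807463, 'eye': array([0.42692073, 0.02068657, 1.59586086]), 'attitude': array([  3.77792878,  -0.33477524, -90.21029966])}
side {'vfov': 42.86327424191316, 'cx': 317.30443733783727, 'cy': 196.82765991941997, 'eye': array([0.23761967, 0.95124818, 0.83095476]), 'attitude': array([  52.35528698,    0.39530435, -163.48755908])}
```

View pics/top0.png

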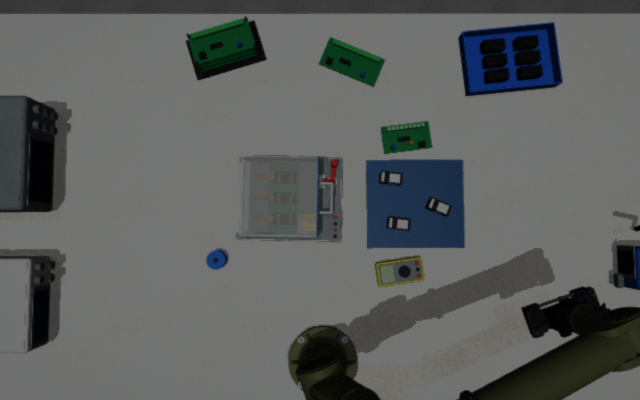

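View pics/side0.png

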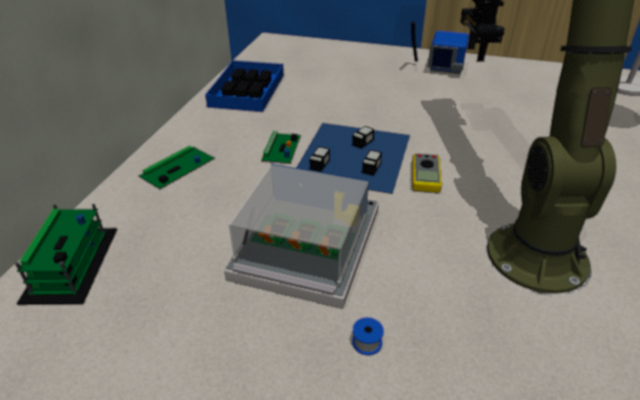

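```bash
cat > h.py <<'E'
import numpy as np,cv2
from cell import status,cams,env,outline_of,landmark_of
from scipy.spatial.transform import Rotation as Ro
def cam(n):
    p=cams.camera_params(n);f=200/np.tan(np.radians(p['vfov']/2))
    return f,p['cx'],p['cy'],np.array(p['eye']),Ro.from_euler('xyz',p['attitude'],degrees=True).as_matrix()
def ray(n,r,c):
    f,cx,cy,e,R=cam(n);return e,R@np.array([(c-cx)/f,-(r-cy)/f,-1.])
def atz(n,r,c,z):
    e,d=ray(n,r,c);return e+d*(z-e[2])/d[2]
def atd(n,r,c,dep):
    e,d=ray(n,r,c);return e+d*dep
def proj(n,P):
    f,cx,cy,e,R=cam(n);q=R.T@(np.asarray(P)-e);return cy-f*q[1]/-q[2],cx+f*q[0]/-q[2]
def tool():
    o=status.get_obs();return np.array(o['tool_pos']),Ro.from_euler('xyz',o['tool_rot'],degrees=True)
def show(n,name,box=None,k=3):
    im,d=cams.read_camera(n)
    if box: l,t,r,b=box;im=im[t:b,l:r]
    im=cv2.resize(im,None,fx=k,fy=k,interpolation=cv2.INTER_CUBIC) if k!=1 else im
    cv2.imwrite(f"pics/{name}.png",np.clip(im[:,:,::-1].astype(float)*1.5,0,255).astype(np.uint8));return d
E
python3 - <<'E'
from h import *
im,d=cams.read_camera("top");cams.read_camera("side")
cv2.imwrite("pics/crop1.png",np.clip(1.6*cv2.resize(im[110:295,205:475],None,fx=2.9,fy=2.9,interpolation=cv2.INTER_CUBIC).astype(float),0,255).astype(np.uint8)[:,:,::-1])
hs={'hood_hinge':.044,'hood_handle':.104,'latch_pivot':.085,'latch_knob':.085,'catch_pad':.064,'sock1_floor':.044,'sock2_floor':.044,'sock3_floor':.044,'mod1':.003,'mod1_mark':.043,'tester':0,'relay_board':0,'multimeter':0,'solder_reel':0}
for n,z in hs.items():
    for c in("top","side"):
        for r in landmark_of(c,n)[:5]:
            a,b=r['position'];print(n,c,round(r['conf'],2),np.round([a,b]),np.round(atz(c,a,b,z),4))
for r in outline_of("top","mod1")[:4]:
    print(r['conf'],r['box'],r['pixels'].sum())
print(np.unique(np.round(np.diff(d[190,340:470]),3)), d[200,375:460:8],d[215,250:340:6])
E
```

```text
hood_hinge top 0.57 [194. 243.] [0.536  0.2511 0.044 ]
hood_hinge side 0.72 [277. 287.] [0.5154 0.2578 0.044 ]
hood_handle top 0.62 [195. 331.] [ 0.5263 -0.0269  0.104 ]
hood_handle side 0.73 [276. 283.] [0.5025 0.3089 0.104 ]
latch_pivot top 0.97 [179. 331.] [ 0.5785 -0.0297  0.085 ]
latch_pivot side 0.32 [158. 313.] [ 0.5753 -0.1323  0.085 ]
latch_knob top 0.44 [164. 335.] [ 0.6246 -0.0424  0.085 ]
catch_pad side 0.61 [144. 363.] [ 0.472  -0.2746  0.064 ]
sock1_floor side 0.9 [242. 333.] [0.4511 0.1239 0.044 ]
sock2_floor side 0.85 [233. 305.] [0.521  0.1147 0.044 ]
sock3_floor side 0.9 [227. 277.] [0.5912 0.111  0.044 ]
sock3_floor side 0.39 [341. 367.] [0.3206 0.3668 0.044 ]
mod1 top 0.8 [207. 438.] [ 0.4937 -0.3818  0.003 ]
mod1 top 0.73 [225. 396.] [ 0.4362 -0.2417  0.003 ]
mod1 top 0.63 [177. 390.] [ 0.5924 -0.2248  0.003 ]
mod1 side 0.9 [171. 369.] [ 0.4419 -0.2308  0.003 ]
mod1 side 0.71 [167. 318.] [ 0.587  -0.2093  0.003 ]
mod1 side 0.63 [145. 362.] [ 0.4923 -0.3643  0.003 ]
mod1_mark top 0.51 [224. 389.] [ 0.4376 -0.2128  0.043 ]
mod1_mark side 0.71 [160. 370.] [ 0.4394 -
[... 555 characters left out ...]
69.] [0.3204 0.3366 0.    ]
0.76 [386.5, 218.1, 410.3, 228.4] 263
0.59 [377.6, 166.3, 402.9, 186.8] 332
0.56 [427.5, 196.5, 451.3, 217.6] 313
[-1.599e+00 -1.400e-02 -1.100e-02 -1.000e-02 -8.000e-03 -7.000e-03
 -6.000e-03 -5.000e-03 -4.000e-03 -3.000e-03 -2.000e-03 -1.000e-03
 -0.000e+00  1.000e-03  2.000e-03  3.000e-03  4.000e-03  5.000e-03
  6.000e-03  7.000e-03  8.000e-03  9.000e-03  1.000e-02  1.300e-02
  4.400e-02  1.599e+00] [1.6001563 1.5896466 1.5989594 1.5999485 1.5965236 1.6013143 1.5992466
 1.5510414 1.6006637 1.5913084 1.5957874] [1.4463339 1.4442682 1.4491167 1.444619  1.4444951 1.4505955 1.4485459
 1.44447   1.4461578 1.4449186 1.4487555 1.4471623 1.5533022 1.5593603
 1.558735 ]
```

View pics/crop1.png

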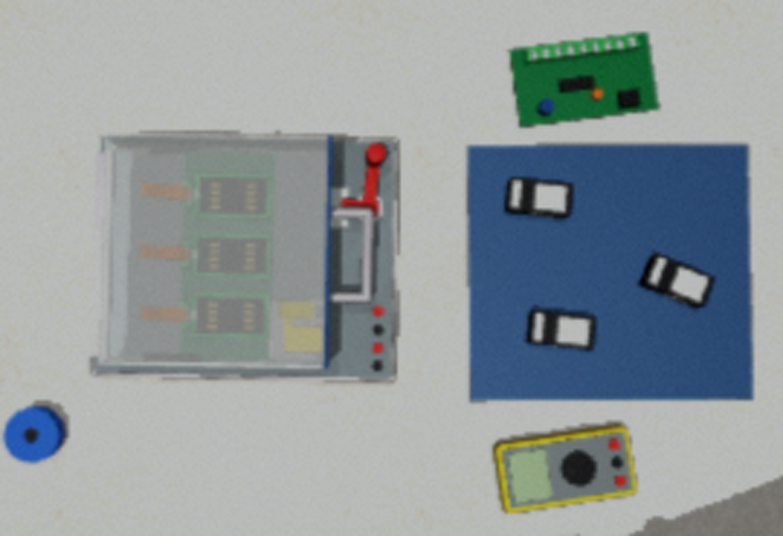

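```bash
cat >> h.py <<'E'
def cloud(n,d):
    f,cx,cy,e,R=cam(n);r,c=np.mgrid[0:400,0:640]
    P=np.stack([(c-cx)/f,-(r-cy)/f,-np.ones_like(c,float)],-1)*d[...,None]
    return P@R.T+e
def mods(verbose=True):
    """fit modules in top view: mask of 'not blue' on mat -> white label+stripe blobs at z=.043"""
    im,d=cams.read_camera("top");W=cloud("top",d);out=[]
    for r in outline_of("top","mod1"):
        if r['conf']<.4: continue
        l,t,rr,b=[int(v) for v in r['box']];m=np.zeros((400,640),bool);m[t-6:b+8,l-6:rr+8]=1
        w=m&(im.min(2)>95)
        n,lab,st,ce=cv2.connectedComponentsWithStats(w.astype(np.uint8),connectivity=4)
        out.append((round(r['conf'],2),[(int(st[i,4]),np.round(atz("top",ce[i][1],ce[i][0],.043)[:2],4)) for i in range(1,n) if st[i,4]>8]))
    return out
E
python3 - <<'E'
from h import *
im,d=cams.read_camera("top");W=cloud("top",d);z=W[...,2]
reg=np.zeros((400,640),bool);reg[140:255,225:350]=1
for lo,hi,zz in((.12,.18,.149),(.025,.3,.04)):
    m=(reg&(z>lo)&(z<hi)).astype(np.uint8)
    if hi<.2: m=cv2.morphologyEx(m,cv2.MORPH_OPEN,np.ones((9,9)))
    else: m=cv2.morphologyEx(m,cv2.MORPH_OPEN,np.ones((5,5)))
    r,c=np.nonzero(m);print(np.median(z[m>0]))
    P=np.array([atz("top",a,b,zz)[:2] for a,b in zip(r,c)],np.float32)
    print(cv2.minAreaRect(P),P.min(0),P.max(0))
# red blobs & blue panel
R,G,B=[im[...,i].astype(int) for i in range(3)]
m=reg&(R>90)&(G<60)&(B<60);n,l,st,ce=cv2.connectedComponentsWithStats(m.astype(np.uint8))
for i in range(1,n):print('red',st[i],ce[i],atz("top",ce[i][1],ce[i][0],.102)[:2],atz("top",ce[i][1],ce[i][0],.045)[:2])
m=reg&(B>R+25)&(B>G+12);m[:,:310]=0;r,c=np.nonzero(m);P=np.array([atz("top",a,b,.149)[:2] for a,b in zip(r,c)])
print('panel',len(r),P.min(0),P.max(0),np.polyfit(P[:,0],P[:,1],1),P.mean(0))
for x in mods():print(x)
E
```

```text
0.14859948372487852Traceback (most recent call last):
  File "<stdin>", line 9, in <module>
  File "h.py", line 10, in atz
    e,d=ray(n,r,c);return e+d*(z-e[2])/d[2]
        ~~~^^^^^^^
  File "h.py", line 8, in ray
    f,cx,cy,e,R=cam(n);return e,R@np.array([(c-cx)/f,-(r-cy)/f,-1.])
                ~~~^^^
  File "h.py", line 5, in cam
    p=cams.camera_params(n);f=200/np.tan(np.radians(p['vfov']/2))
ValueError: time passes only in moves, steps and waits
```

```bash
sed -i 's/^def cam(n):/import functools\n@functools.lru_cache(None)\ndef cam(n):/' h.py
cat > p1.py <<'E'
from h import *
im,d=cams.read_camera("top");W=cloud("top",d);z=W[...,2]
reg=np.zeros((400,640),bool);reg[140:255,225:350]=1
for lo,hi,zz in((.12,.18,.149),(.025,.3,.04)):
    m=(reg&(z>lo)&(z<hi)).astype(np.uint8)
    if hi<.2: m=cv2.morphologyEx(m,cv2.MORPH_OPEN,np.ones((9,9)))
    else: m=cv2.morphologyEx(m,cv2.MORPH_OPEN,np.ones((5,5)))
    r,c=np.nonzero(m);print(np.median(z[m>0]))
    P=np.array([atz("top",a,b,zz)[:2] for a,b in zip(r,c)],np.float32)
    print(cv2.minAreaRect(P),P.min(0),P.max(0))
R,G,B=[im[...,i].astype(int) for i in range(3)]
m=reg&(R>90)&(G<60)&(B<60);n,l,st,ce=cv2.connectedComponentsWithStats(m.astype(np.uint8))
for i in range(1,n):print('red',st[i],ce[i],atz("top",ce[i][1],ce[i][0],.102)[:2],atz("top",ce[i][1],ce[i][0],.045)[:2])
m=reg&(B>R+25)&(B>G+12);m[:,:310]=0;r,c=np.nonzero(m);P=np.array([atz("top",a,b,.149)[:2] for a,b in zip(r,c)])
print('panel',len(r),P.min(0),P.max(0),np.polyfit(P[:,0],P[:,1],1),P.mean(0))
for x in mods():print(x)
E
python3 p1.py
```

```text
0.14861841496862827
((0.5223630666732788, 0.13004112243652344), (0.23468434810638428, 0.23895405232906342), 89.78404998779297) [0.40245575 0.01228595] [0.6420928  0.24759847]
0.14706435397784123
((0.5232062339782715, 0.10409371554851532), (0.33447715640068054, 0.2706981301307678), 88.74286651611328) [ 0.38762832 -0.06567174] [0.66154814 0.27145094]
red [332 160   6   6  28] [334.21428571 162.5       ] [ 0.62801969 -0.03806985] [ 0.63569286 -0.04031177]
red [323 168  13  14  57] [331.66666667 174.9122807 ] [ 0.58946553 -0.02997807] [ 0.59566761 -0.03191124]
red [334 216   3   3   9] [335. 217.] [ 0.4595875  -0.03950045] [ 0.46083394 -0.04179695]
red [333 228   4   4   9] [334.77777778 229.55555556] [ 0.42114038 -0.03859102] [ 0.42091983 -0.04085283]
panel 122 [0.40245576 0.00931165] [0.63842653 0.01610825] [-0.02287055  0.02543929] [0.52145494 0.01351333]
(0.81, [(16, array([ 0.4443, -0.2187])), (78, array([ 0.4393, -0.2568]))])
(0.63, [(15, array([ 0.5054, -0.3508])), (76, array([ 0.4903, -0.3854]))])
(0.61, [(15, array([ 0.5895, -0.1953])), (79, array([ 0.5868, -0.2335]))])
(0.43, [(5189, array([0.5247, 0.1118])), (53, array([ 0.5225, -0.0214])), (47, array([0.4324, 0.0708])), (20, array([0.4017, 0.0489]))])
```

Request:
{"fn": "jog_arm", "kwargs": {"rows": [[0,0,0,0,0,0,-7.02],[0,0,0,0,0,0,-7.02],[0,0,0,0,0,0,-7.02],[0,0,0,0,0,0,-7.02],[0,0,0,0,0,0,-7.02],[0,0,0,0,0,0,-7.02],[0,0,0,0,0,0,-7.02],[0,0,0,0,0,0,-7.02],[0,0,0,0,0,0,-7.02],[0,0,0,0,0,0,-7.02]]}}

```text
time_s: 2.68
tool_pos: [0.2067, -0.6162, 0.4048]
tool_rot: [180.0, 0.0, -0.9]
force: [-0.3, -0.5, -0.2]
grip_width: 0.087
```

Request:
{"fn": "jog_arm", "kwargs": {"rows": [[0,0.0171,-0.0243,0.0017,0,0,0],[0,0.0171,-0.0243,0.0017,0,0,0],[0,0.0171,-0.0243,0.0017,0,0,0],[0,0.0171,-0.0243,0.0017,0,0,0],[0,0.0171,-0.0243,0.0017,0,0,0],[0,0.0171,-0.0243,0.0017,0,0,0],[0,0.0171,-0.0243,0.0017,0,0,0],[0,0.0171,-0.0243,0.0017,0,0,0],[0,0.0171,-0.0243,0.0017,0,0,0],[0,0.0171,-0.0243,0.0017,0,0,0],[0,0.0171,-0.0243,0.0017,0,0,0],[0,0.0171,-0.0243,0.0017,0,0,0]]}}

```text
time_s: 3.68
tool_pos: [0.4189, -0.3279, 0.3846]
tool_rot: [180.0, -0.0, -1.3]
force: [1.1, -1.0, 0.2]
grip_width: 0.0871
```

Request:
{"fn": "jog_arm", "kwargs": {"rows": [[0,0.0171,-0.0243,0.0017,0,0,0],[0,0.0171,-0.0243,0.0017,0,0,0],[0,0.0171,-0.0243,0.0017,0,0,0],[0,0.0171,-0.0243,0.0017,0,0,0],[0,0.0171,-0.0243,0.0017,0,0,0],[0,0.0171,-0.0243,0.0017,0,0,0],[0,0.0171,-0.0243,0.0017,0,0,0],[0,0.0171,-0.0243,0.0017,0,0,0],[0,0.0171,-0.0243,0.0017,0,0,0],[0,0.0171,-0.0243,0.0017,0,0,0],[0,0.0171,-0.0243,0.0017,0,0,0],[0,0,0,0,0,0,0]]}}

```text
time_s: 4.68
tool_pos: [0.6141, -0.0592, 0.3655]
tool_rot: [-179.7, -0.1, -0.8]
force: [-1.2, 0.3, 0.7]
grip_width: 0.0873
```

```bash
cat >> h.py <<'E'
O=np.array([.5235,.1166,0]);YAW=-1.2
def toT(p): return 1000*(Ro.from_euler('z',-YAW,degrees=True).apply(np.asarray(p)-O))
def fromT(p): return O+Ro.from_euler('z',YAW,degrees=True).apply(np.asarray(p)/1000)
def need(Tg,ahead=.164):
    """tool-frame shift (mm) to bring the point `ahead` along the tool to T coords Tg"""
    p,R=tool();g=p+R.apply([0,0,ahead]);print('T now',toT(g).round(1),'shift tool mm',(1000*R.inv().apply(fromT(Tg)-g)).round(1),'rot',R.as_euler('xyz',degrees=True).round(2))
E
python3 - <<'E'
from h import *
need([109,-156,87])
E
```

```text
T now [  94.6 -173.   201.5] shift tool mm [ 14.3 -16.3 114.7] rot [-1.797e+02 -1.100e-01 -7.700e-01]
```

Request:
{"fn": "jog_arm", "kwargs": {"rows": [[0,0.014,-0.016,0,0,0,0.4],[0,0,0,0.02,0,0,0],[0,0,0,0.02,0,0,0],[0,0,0,0.02,0,0,0],[0,0,0,0.02,0,0,0],[0,0,0,0.02,0,0,0],[0,0,0,0.015,0,0,0],[0,0,0,0,0,0,0]]}}

```text
time_s: 5.35
tool_pos: [0.6249, -0.0511, 0.247]
tool_rot: [-180.0, 0.4, -1.7]
force: [-0.8, -1.2, 0.1]
grip_width: 0.0867
```

Run:
```python
from h import *
need([109,-156,87])
show("top","a1",(290,130,370,250),5)
```

```text
T now [ 103.8 -165.5   83. ] shift tool mm [ 5.1 -9.6 -4. ] rot [-179.99    0.36   -1.67]
```

View pics/a1.png

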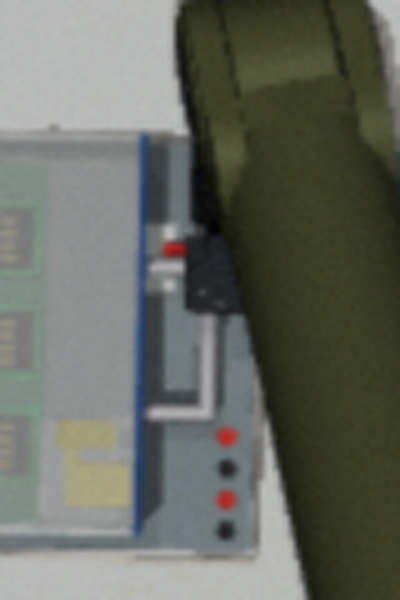

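Request:
{"fn": "jog_arm", "kwargs": {"rows": [[0,0.0025,-0.005,-0.002,0,0,0.2],[0,0.0025,-0.005,-0.002,0,0,0.2],[0.4,0,0,0,0,0,0],[0.8,0,0,0,0,0,0],[0.9,0,0,0,0,0,0],[0.9,0,0,0,0,0,0],[0.9,0,0,0,0,0,0],[0.9,0,0,0,0,0,0],[0.9,0,0,0,0,0,0]], "grip_force": 12}}

```text
time_s: 6.15
tool_pos: [0.6317, -0.0407, 0.2546]
tool_rot: [180.0, 0.0, -2.1]
force: [-0.0, -0.5, -0.6]
grip_width: 0.0482
```

Run:
```python
from h import *
need([109,-152,87]);print(status.get_obs()['grip_width'],status.get_obs()['force'])
```

```text
T now [ 111.5 -155.    90.6] shift tool mm [-2.5 -3.   3.6] rot [ 1.7999e+02  1.0000e-02 -2.0600e+00]
0.04821836824821112 [-0.03353213 -0.52453972 -0.63435642]
```

Request:
{"fn": "jog_arm", "kwargs": {"rows": [[0.9,0,0,0,0,0,0],[0.9,0,0,0,0,0,0],[0.9,0,0,0,0,0,0],[0.9,0,0,0,0,0,0],[0.9,0,0,0,0,0,0],[0.9,0,0,0,0,0,0],[0.9,0,0,0,0,0,0],[0.9,0,0,0,0,0,0]]}}

```text
time_s: 6.82
tool_pos: [0.6295, -0.0403, 0.2542]
tool_rot: [179.9, 0.5, -2.0]
force: [-10.4, -0.2, 6.0]
grip_width: 0.0217
```

Request:
{"fn": "jog_arm", "kwargs": {"rows": [[0.9,-0.0009,0.0068,0,0,0,0],[0.9,-0.0009,0.0068,0,0,0,0],[0.9,-0.0025,0.0064,0,0,0,0],[0.9,-0.0025,0.0064,0,0,0,0],[0.9,-0.004,0.0056,0,0,0,0],[0.9,-0.004,0.0056,0,0,0,0],[0.9,-0.0053,0.0044,0,0,0,0],[0.9,-0.0053,0.0044,0,0,0,0],[0.9,-0.0062,0.003,0,0,0,0],[0.9,-0.0062,0.003,0,0,0,0],[0.9,-0.0067,0.0014,0,0,0,0],[0.9,-0.0067,0.0014,0,0,0,0]]}}

```text
time_s: 7.82
tool_pos: [0.5784, -0.0987, 0.2547]
tool_rot: [179.6, -0.1, -2.3]
force: [4.2, -8.1, -4.4]
grip_width: 0.0162
```

Request:
{"fn": "jog_arm", "kwargs": {"rows": [[0.9,0,0,0,0,0,0],[0.9,0,0,0,0,0,0],[0.6,0,0,0,0,0,0],[0.6,0,0,0,0,0,0],[0.4,0,0,0,0,0,0],[0.4,0,0,0,0,0,0]]}}

```text
time_s: 8.32
tool_pos: [0.5785, -0.0936, 0.2549]
tool_rot: [180.0, 0.0, -2.0]
force: [-0.3, 0.7, -0.4]
grip_width: 0.0349
```

Request:
{"fn": "jog_arm", "kwargs": {"rows": [[0.4,0,0,-0.03,0,0,0],[0.4,0,0,-0.03,0,0,0],[0.4,0,0,-0.03,0,0,0],[0.4,0,0,-0.03,0,0,0],[0.65,-0.02,-0.01,0,0,0,-7],[0.65,-0.02,-0.01,0,0,0,-7],[0.65,-0.02,-0.01,0,0,0,-7],[0.65,0,0,0,0,0,-7],[0.65,0,0,0,0,0,-7],[0.65,0,0,0,0,0,-7]]}}

```text
time_s: 9.15
tool_pos: [0.5161, -0.0684, 0.375]
tool_rot: [179.9, 0.0, 40.4]
force: [0.3, 0.7, -0.4]
grip_width: 0.031
```

Run:
```python
from h import *
need([0,-145,200]);show("top","a2",(290,130,370,250),5)
print(landmark_of("top","latch_knob")[:2],landmark_of("top","latch_pivot")[:2])
```

```text
T now [  -3.5 -185.3  211. ] shift tool mm [ 29.4 -27.9  10.9] rot [1.7995e+02 3.0000e-02 4.0370e+01]
[{'position': [194.9, 243.3], 'conf': 0.32}] [{'position': [178.4, 334.9], 'conf': 0.66}]
```

View pics/a2.png

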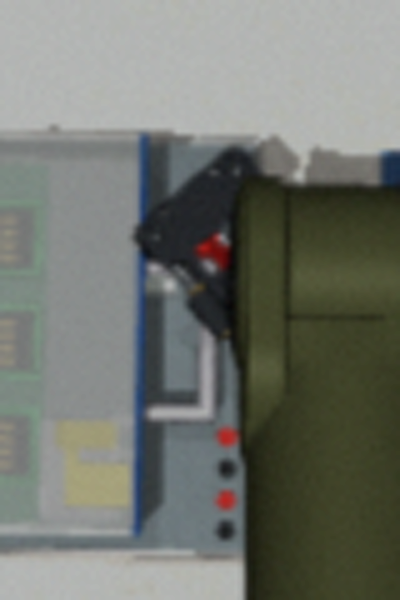

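Request:
{"fn": "jog_arm", "kwargs": {"rows": [[0.65,0.023,-0.0276,0,0,0,0],[0.65,0.023,-0.0276,0,0,0,0],[0.65,0.023,-0.0276,0,0,0,0],[0.65,0.023,-0.0276,0,0,0,0],[0.65,0.023,-0.0276,0,0,0,0]]}}

```text
time_s: 9.72
tool_pos: [0.5158, 0.1122, 0.3748]
tool_rot: [180.0, -0.0, 39.7]
force: [-0.0, -0.1, -0.4]
grip_width: 0.0303
```

Run:
```python
from h import *
need([0,-145,200]);show("top","a3",(290,130,370,250),5)
for n in("latch_knob","latch_pivot","hood_handle"):
  for r in landmark_of("top",n)[:2]: print(n,r['conf'],toT(atz("top",*r['position'],.104 if 'hood' in n else .095)))
```

```text
T now [ -7.6  -4.6 210.8] shift tool mm [-86.3 111.   10.9] rot [179.97  -0.    39.73]
latch_knob 0.66 [  66.37480441 -196.42651155   95.        ]
latch_knob 0.22 [-200.1318418   201.01972349   95.        ]
latch_pivot 0.83 [  47.03379707 -159.78975553   95.        ]
hood_handle 0.73 [   8.83432481 -142.74733407  104.        ]
```

View pics/a3.png

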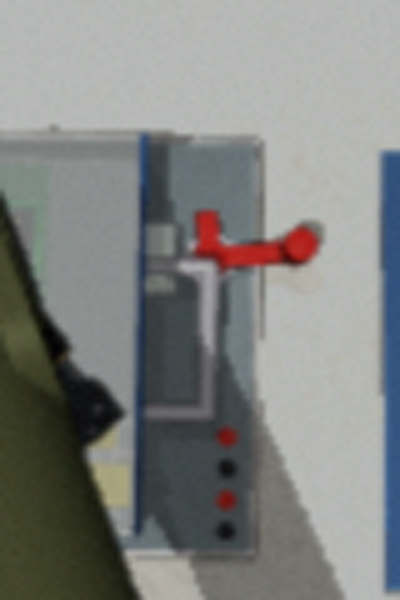

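Request:
{"fn": "jog_arm", "kwargs": {"rows": [[0.65,0,0,0,0,0,-7.1],[0.65,0,0,0,0,0,-7.1],[0.65,0,0,0,0,0,-7.1],[0.65,0,0,0,0,0,-7.1],[0.65,0,0,0,0,0,-7.1],[0.65,0,0,0,0,0,-7.1],[0.65,0,0,0,0,0,-6.5],[0.65,-0.028,0.0015,0,0,0,0],[0.65,-0.028,0.0015,0,0,0,0],[0.65,-0.028,0.0015,0,0,0,0],[0.65,-0.028,0.0015,0,0,0,0],[0.65,-0.028,0.0015,0,0,0,0]], "grip_force": 45}}

```text
time_s: 10.92
tool_pos: [0.521, -0.033, 0.3746]
tool_rot: [-180.0, 0.1, 88.8]
force: [0.0, 0.2, 0.0]
grip_width: 0.0305
```

Request:
{"fn": "jog_arm", "kwargs": {"rows": [[0.65,0,0,0.015,0,0,0],[0.65,0,0,0.015,0,0,0],[0.65,0,0,0,0,0,0]]}}

```text
time_s: 11.17
tool_pos: [0.5201, -0.0325, 0.3419]
tool_rot: [-179.7, -0.0, 88.7]
force: [-0.7, -0.6, 0.5]
grip_width: 0.0305
```

Run:
```python
from h import *
need([-3,-144,106])
```

```text
T now [  -1.1 -149.1  177.9] shift tool mm [ 5.1 -1.5 71.9] rot [-1.7971e+02 -2.0000e-02  8.8700e+01]
```

Descend onto the bar, then grip.

Request:
{"fn": "jog_arm", "kwargs": {"rows": [[0.65,0.005,-0.001,0,0,0,0],[0.65,0,0,0.018,0,0,0],[0.65,0,0,0.018,0,0,0],[0.65,0,0,0.018,0,0,0],[0.65,0,0,0.017,0,0,0],[0.65,0,0,0,0,0,0],[1,0,0,0,0,0,0],[1,0,0,0,0,0,0],[1,0,0,0,0,0,0],[1,0,0,0,0,0,0]]}}

```text
time_s: 12.0
tool_pos: [0.5211, -0.026, 0.2751]
tool_rot: [179.9, 0.2, 89.0]
force: [0.2, -7.9, 2.2]
grip_width: 0.0116
```

Run:
```python
from h import *
need([-3,-144,106]);print(status.get_obs()['grip_width'],status.get_obs()['force'])
```

```text
T now [   1.  -143.3  111.1] shift tool mm [-0.7 -4.   5.1] rot [179.86   0.22  89.02]
0.011578476433939024 [ 0.17146966 -7.94454087  2.15122898]
```

Request:
{"fn": "jog_arm", "kwargs": {"rows": [[1,0,0,0,0,0,0],[1,0.0011,0,-0.0048,0,0,0],[1,0.0011,0,-0.0048,0,0,0],[1,0.0011,0,-0.0048,0,0,0],[1,0.0011,0,-0.0048,0,0,0],[1,0.0011,0,-0.0048,0,0,0],[1,0.0016,0,-0.0048,0,0,0],[1,0.0016,0,-0.0048,0,0,0],[1,0.0016,0,-0.0048,0,0,0],[1,0.0016,0,-0.0048,0,0,0],[1,0.0016,0,-0.0048,0,0,0],[1,0.0016,0,-0.0048,0,0,0]]}}

```text
time_s: 13.0
tool_pos: [0.5213, -0.0104, 0.3275]
tool_rot: [179.8, 0.1, 89.0]
force: [3.1, -4.6, -0.4]
grip_width: 0.0108
```

Request:
{"fn": "jog_arm", "kwargs": {"rows": [[1,0,0,0,0,0,0],[1,0,0,0,0,0,0],[0.8,0,0,0,0,0,0],[0.65,0,0,0,0,0,0],[0.65,0,0,0,0,0,0],[0.65,0,0,0,0,0,0]]}}

```text
time_s: 13.5
tool_pos: [0.5202, -0.0086, 0.326]
tool_rot: [-179.9, -0.1, 89.1]
force: [-0.4, 0.4, -0.0]
grip_width: 0.0274
```

Request:
{"fn": "jog_arm", "kwargs": {"rows": [[0.65,0,0,-0.015,0,0,0],[0.65,0,0,-0.02,0,0,0],[0.65,0,0,-0.03,0,0,0],[0.8,-0.02,0,-0.03,0,0,0],[1,-0.03,0,0,0,0,0],[1,-0.03,0,0,0,0,7],[1,-0.03,0,0,0,0,7],[1,-0.03,0,0,0,0,7],[1,-0.03,0,0,0,0,7],[1,0,0,0,0,0,7],[1,0,0,0,0,0,7],[1,0,0,0,0,0,7]]}}

```text
time_s: 14.5
tool_pos: [0.496, -0.1761, 0.4209]
tool_rot: [-179.9, -0.0, 39.7]
force: [-0.2, 0.8, -0.0]
grip_width: 0.0003
```

Run:
```python
from h import *
need([-90,-106,55],.182);show("side","s1",(210,130,400,310),4)
```

```text
T now [ -21.5 -293.   238.9] shift tool mm [  70.5 -185.9  184.3] rot [-1.799e+02 -2.000e-02  3.966e+01]
```

View pics/s1.png

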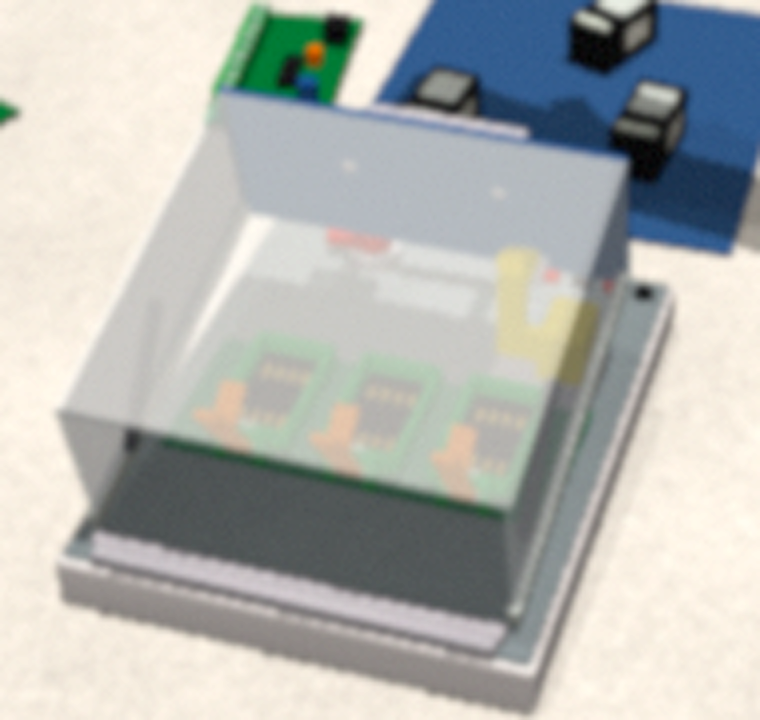

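Request:
{"fn": "jog_arm", "kwargs": {"rows": [[1,0,0,0,0,0,6.8],[1,0,0,0,0,0,6.8],[1,0,0,0,0,0,6.8],[1,0,0,0,0,0,6.8],[1,0,0,0,0,0,6.8],[1,0,0,0,0,0,6.9],[1,-0.017,0.01,0,0,0,0],[1,-0.017,0.01,0,0,0,0],[1,-0.017,0.01,0,0,0,0],[1,-0.017,0.01,0,0,0,0]]}}

```text
time_s: 15.38
tool_pos: [0.4271, -0.2147, 0.421]
tool_rot: [-179.9, 0.0, -0.6]
force: [-0.3, 0.3, 0.3]
grip_width: 0.0006
```

Request:
{"fn": "jog_arm", "kwargs": {"rows": [[1,0,0,0,6.4,0,0],[1,0,0,0,6.4,0,0],[1,0,0,0,6.4,0,0],[1,0,0,0,6.4,0,0],[1,0,0,0,6.4,0,0],[1,0,0,0,6.4,0,0],[1,0,0,0,6.6,0,0],[1,0,0,0,0,0,0]]}}

```text
time_s: 16.05
tool_pos: [0.4273, -0.2161, 0.4198]
tool_rot: [-134.6, 0.0, -0.9]
force: [-0.8, -0.7, -0.9]
grip_width: 0.0003
```

Run:
```python
from h import *
need([-90,-170,70],.182);print(status.get_obs()['qpos'].round(1))
```

```text
T now [ -90.1 -205.1  291.9] shift tool mm [  0.4 133.3 180.9] rot [-1.3461e+02  4.0000e-02 -8.5000e-01]
[ 65.7   9.9 -32.1  99.7 -32.3  97.8  35. ]
```

Request:
{"fn": "jog_arm", "kwargs": {"rows": [[1,0,0.0148,0.0201,0,0,0],[1,0,0.0148,0.0201,0,0,0],[1,0,0.0148,0.0201,0,0,0],[1,0,0.0148,0.0201,0,0,0],[1,0,0.0148,0.0201,0,0,0],[1,0,0.0148,0.0201,0,0,0],[1,0,0.0148,0.0201,0,0,0],[1,0,0.0148,0.0201,0,0,0],[1,0,0.0148,0.0201,0,0,0],[1,0,0,0,0,0,0]]}}

```text
time_s: 16.88
tool_pos: [0.4267, -0.1796, 0.196]
tool_rot: [-134.9, 0.2, -0.6]
force: [-1.3, 1.0, -0.0]
grip_width: 0.0006
```

Run:
```python
from h import *
need([-90,-112,56],.182);print(status.get_obs()['qpos'].round(1))
show("side","s2",(300,130,420,250),5)
```

```text
T now [ -92.4 -169.4   67.4] shift tool mm [  3.  -32.4  48.6] rot [-134.95    0.2    -0.6 ]
[ 61.3  23.8 -31.9 113.4 -27.6  72.4  43.1]
```

View pics/s2.png

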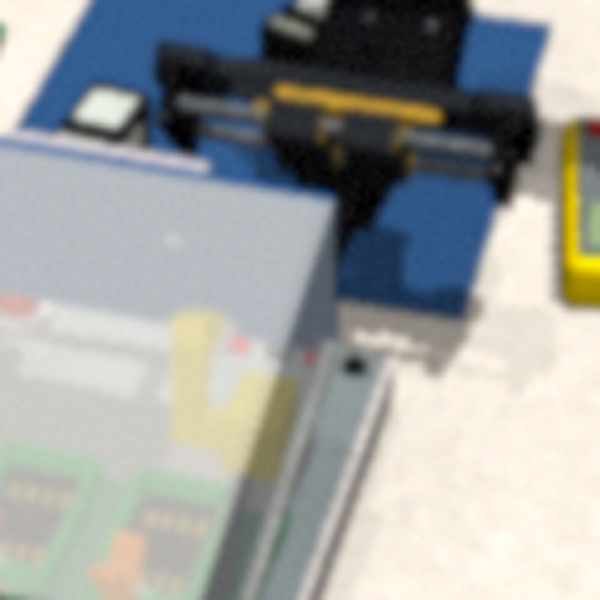

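Request:
{"fn": "jog_arm", "kwargs": {"rows": [[1,0.0006,-0.0065,0.0097,0,0,0],[1,0.0006,-0.0065,0.0097,0,0,0],[1,0.0006,-0.0065,0.0097,0,0,0],[1,0.0006,-0.0065,0.0097,0,0,0],[1,0.0006,-0.0065,0.0097,0,0,0],[1,0,0,0,0,0,0]]}}

```text
time_s: 17.43
tool_pos: [0.4318, -0.1209, 0.1881]
tool_rot: [-134.9, 0.0, -0.6]
force: [-0.3, 0.1, 0.2]
grip_width: 0.0007
```

Request:
{"fn": "jog_arm", "kwargs": {"rows": [[1,0,-0.0029,0.0029,0,0,0],[1,0,-0.0029,0.0029,0,0,0],[1,0,-0.0029,0.0029,0,0,0],[1,0,-0.0029,0.0029,0,0,0],[1,0,-0.0029,0.0029,0,0,0],[1,0,-0.0029,0.0029,0,0,0],[1,0,0,0,0,0,0]]}}

```text
time_s: 18.02
tool_pos: [0.4326, -0.0992, 0.1881]
tool_rot: [-135.0, -0.0, -0.9]
force: [0.1, -2.8, 0.2]
grip_width: 0.0004
```

Run:
```python
from h import *
need([-90,-88,56],.182);print(status.get_obs()['force'].round(1))
```

```text
T now [-87.1 -89.1  59.3] shift tool mm [-2.9  1.6  3.1] rot [-1.3504e+02 -4.0000e-02 -8.5000e-01]
[ 0.1 -2.8  0.2]
```

Contact with spring force; push a little more and hold ~1.5 s.

Request:
{"fn": "jog_arm", "kwargs": {"rows": [[1,0,-0.002,0.002,0,0,0],[1,0,-0.002,0.002,0,0,0],[1,0,0,0,0,0,0],[1,0,0,0,0,0,0],[1,0,0,0,0,0,0],[1,0,0,0,0,0,0]]}}

```text
time_s: 18.52
tool_pos: [0.4326, -0.094, 0.1881]
tool_rot: [-135.0, -0.0, -0.9]
force: [1.2, -2.7, 0.1]
grip_width: 0.0009
```

Request:
{"fn": "jog_arm", "kwargs": {"rows": [[1,0,0,0,0,0,0],[1,0,0,0,0,0,0],[1,0,0,0,0,0,0],[1,0,0,0,0,0,0],[1,0,0,0,0,0,0],[1,0,0,0,0,0,0],[1,0,0,0,0,0,0],[1,0,0,0,0,0,0],[1,0,0,0,0,0,0],[1,0,0,0,0,0,0],[1,0,0,0,0,0,0],[1,0,0,0,0,0,0]]}}

```text
time_s: 19.52
tool_pos: [0.4325, -0.094, 0.188]
tool_rot: [-135.0, -0.0, -0.9]
force: [1.4, -3.0, 0.3]
grip_width: 0.0005
```

Run:
```python
from h import *
d=show("side","s3",(210,130,400,310),4)
W=cloud("side",d);z=W[...,2];T=(W-O)@Ro.from_euler('z',YAW,degrees=True).as_matrix()
m=(abs(T[...,0])<100/1e3)&(T[...,1]>-.12)&(T[...,1]<.25)&(z>.1)&(z<.6)
print(m.sum(),np.percentile(z[m],[50,90,97]))
```

```text
10818 [0.19711695 0.24464259 0.25353835]
```

View pics/s3.png

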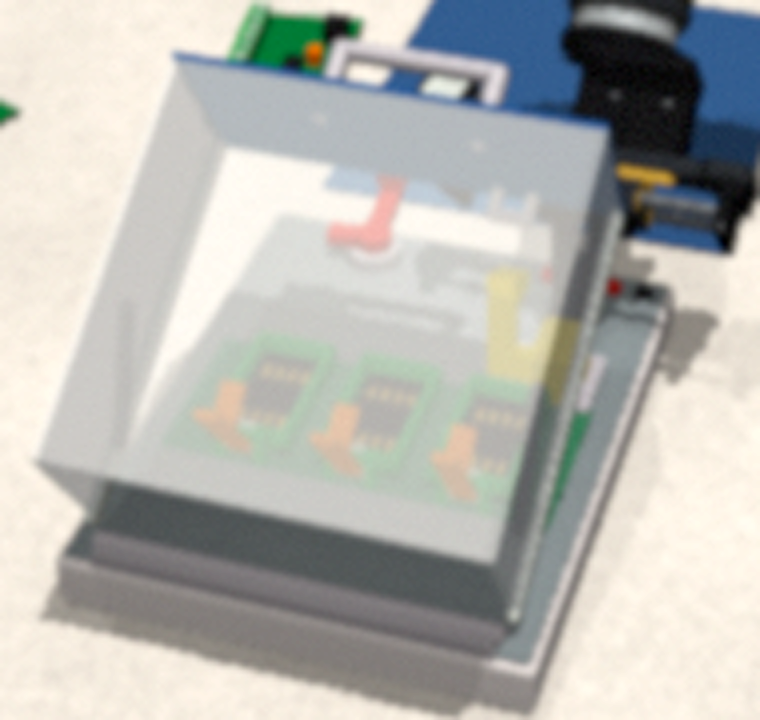

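Request:
{"fn": "jog_arm", "kwargs": {"rows": [[1,0,0.018,-0.018,0,0,0],[1,0,0.018,-0.018,0,0,0],[1,0,0.018,-0.018,0,0,0],[1,0,0.01,-0.018,0,0,0],[1,0,-0.02,-0.02,0,0,0],[1,0,-0.02,-0.02,0,0,0],[1,0,-0.02,-0.02,0,0,0],[1,0,-0.02,-0.02,0,0,0],[1,0,-0.02,-0.02,0,0,0],[1,0,-0.02,-0.02,0,0,0]]}}

```text
time_s: 20.4
tool_pos: [0.4304, -0.1885, 0.3643]
tool_rot: [-134.9, 0.1, -0.7]
force: [0.9, -0.1, -0.1]
grip_width: 0.0002
```

Request:
{"fn": "jog_arm", "kwargs": {"rows": [[0.8,0,0,0,-6.4,0,0],[0.7,0,0,0,-6.4,0,0],[0.5,0,0,0,-6.4,0,0],[0.3,0,0,0,-6.4,0,0],[0.3,0,0,0,-6.4,0,0],[0.3,0,0,0,-6.4,0,0],[0.3,0,0,0,-6.6,0,0],[0.3,0,0,0,0,0,0]]}}

```text
time_s: 21.07
tool_pos: [0.4309, -0.1868, 0.3632]
tool_rot: [179.8, 0.1, -0.5]
force: [-0.4, 0.6, 1.0]
grip_width: 0.0458
```

Run:
```python
from h import *
need([0,0,0])
for x in mods():print(x)
show("top","a4",None,1)
```

```text
T now [ -86.6 -305.8  199.2] shift tool mm [  90.7 -305.4  198. ] rot [ 1.7982e+02  1.3000e-01 -5.2000e-01]
(0.56, [(19, array([ 0.5061, -0.3509])), (85, array([ 0.49  , -0.3856]))])
(0.51, [(18, array([ 0.5913, -0.1957])), (82, array([ 0.5863, -0.2339]))])
```

View pics/a4.png

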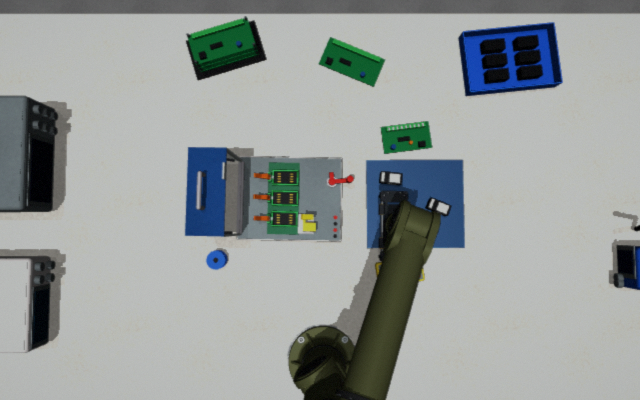

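Run:
```python
from h import *
im,d=cams.read_camera("top")
R,G,B=[im[...,i].astype(int) for i in range(3)]
m=np.zeros((400,640),bool);m[150:250,240:310]=1
g=m&(G>R+25)&(G>B+10)
n,l,st,ce=cv2.connectedComponentsWithStats(cv2.morphologyEx(g.astype(np.uint8),cv2.MORPH_CLOSE,np.ones((3,3))))
for i in range(1,n):
  if st[i,4]>30:
    r,c=np.nonzero(l==i);P=np.array([toT(atz("top",a,b,.056))[:2] for a,b in zip(r,c)],np.float32);print('green',st[i],cv2.minAreaRect(P),P.min(0),P.max(0))
k=m&(im.max(2)<60)
n,l,st,ce=cv2.connectedComponentsWithStats(k.astype(np.uint8))
for i in range(1,n):
  if st[i,4]>20: print('dark',st[i],toT(atz("top",ce[i][1],ce[i][0],.044)).round(1))
o=m&(R>G+50)&(R>B+60)
n,l,st,ce=cv2.connectedComponentsWithStats(o.astype(np.uint8))
for i in range(1,n):
  if st[i,4]>8: print('orange',st[i],toT(atz("top",ce[i][1],ce[i][0],.09)).round(1))
for n in("sock1_floor","sock2_floor","sock3_floor"):
  for r in landmark_of("top",n)[:2]:print(n,r['conf'],toT(atz("top",*r['position'],.044)).round(1))
cv2.imwrite("pics/sock.png",np.clip(cv2.resize(im[150:250,235:315],None,fx=7,fy=6,interpolation=cv2.INTER_CUBIC)[:,:,::-1]*1.5,0,255).astype(np.uint8))
```

```text
green [ 267  163   33   72 1314] ((-2.3539962768554688, 7.497222900390625), (98.9373779296875, 225.60980224609375), 89.78347778320312) [-115.32773  -42.32502] [110.27691  57.00529]
dark [240 157  11  78 605] [ 19.3 130.9  44. ]
dark [273 170  27  14 271] [66.8 -0.1 44. ]
dark [265 193   7  11  25] [ 1.2 53.3 44. ]
dark [273 192  24  13 254] [-0.  3. 44.]
dark [272 212  24  13 248] [-66.5   3.7  44. ]
orange [254 174  14   4  43] [64.8 73.1 90. ]
orange [256 195  11   4  32] [-1.  68.8 90. ]
orange [260 216   8   4  29] [-65.9  62.8  90. ]
sock1_floor 0.56 [-62.6  -6.7  44. ]
sock2_floor 0.89 [ -6. -10.  44.]
sock2_floor 0.55 [-195.1  204.5   44. ]
sock3_floor 0.86 [56.6  1.9 44. ]
sock3_floor 0.62 [  3.9 136.5  44. ]
```

View pics/sock.png

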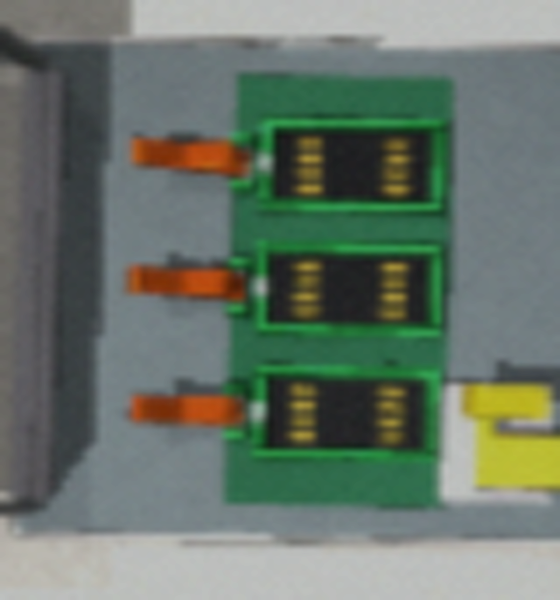

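```bash
cat > fit.py <<'E'
from h import *
from scipy.optimize import minimize
ims=[cams.read_camera("top")[0].astype(np.float32) for _ in range(4)];im=sum(ims)/4
S=im[...,1]-im[...,0];f,cx,cy,e,R=cam("top")
def band(h,w,n=60):
    t=np.linspace(-1,1,n);o=np.ones(n)
    return np.r_[np.c_[t*h,o*w],np.c_[t*h,-o*w],np.c_[o*h,t*w],np.c_[-o*h,t*w]]
def samp(p,bands,z=56):
    x,y,a=p;rot=Ro.from_euler('z',a,degrees=True);v=[]
    for sx in(-66,0,66):
        P=np.concatenate([band(h,w) for h,w in bands])+[sx,2]
        W=np.c_[P,np.full(len(P),z)]/1000;W=rot.apply(W)+[x,y,0];q=(W-e)@R
        u=cx+f*q[:,0]/-q[:,2];vv=cy-f*q[:,1]/-q[:,2]
        v.append(cv2.remap(S,u.astype(np.float32)[None],vv.astype(np.float32)[None],cv2.INTER_LINEAR).ravel())
    return np.concatenate(v).mean()
cost=lambda p:-(samp(p,[(21,38.5),(22,39.5),(23,40.5)])-.5*samp(p,[(15.5,33),(17,34.5)])-.5*samp(p,[(27.5,45)]))
for s in((.5235,.1166,-1.2),(.522,.118,-2.2),(.525,.115,-1.6)):
    r=minimize(cost,s,method='Nelder-Mead',options=dict(initial_simplex=[np.add(s,d) for d in((0,0,0),(.003,0,0),(0,.003,0),(0,0,1))],xatol=1e-5));print(r.x,r.fun)
E
python3 fit.py
```

```text
[ 0.52238759  0.11692313 -1.36145506] -31.518421173095703
[ 0.52245814  0.11697604 -1.36823075] -31.521427154541016
[ 0.52242394  0.11698125 -1.35233891] -31.520423889160156
```

Request:
{"fn": "jog_arm", "kwargs": {"rows": [[0.4,0.0314,0.007,0,0,0,0],[0.4,0.0314,0.007,0,0,0,0],[0.4,0.0314,0.007,0,0,0,0],[0.4,0.0314,0.007,0,0,0,0],[0.4,0.0314,0.007,0,0,0,0],[0.4,0,0,0.03,0,0,5.3],[0.4,0,0,0.03,0,0,0],[0.4,0,0,0.02,0,0,0],[0.4,0,0,0,0,0,0]], "grip_force": 25}}

```text
time_s: 22.37
tool_pos: [0.5856, -0.2273, 0.2778]
tool_rot: [-179.8, 0.5, -6.2]
force: [-0.8, -0.1, -0.2]
grip_width: 0.0521
```

```bash
sed -i 's/^O=.*/O=np.array([.5224,.1170,0]);YAW=-1.36/' h.py
cat >> h.py <<'E'
def needw(x,y,tipz,yaw):
    p,R=tool();t=p+R.apply([0,0,.182]);d=R.inv().apply(np.array([x,y,tipz])-t)
    print('tip',t.round(4),'shift tool mm',(1000*d).round(1),'rot',R.as_euler('xyz',degrees=True).round(2),'turn tool z',round(R.as_euler('xyz',degrees=True)[2]-yaw,2))
E
python3 -c "
from h import *
needw(.5876,-.2234,.02,-5.8)"
```

```text
tip [ 0.584  -0.2265  0.0958] shift tool mm [ 3.9 -3.2 75.8] rot [-179.81    0.52   -6.15] turn tool z -0.35
```

Request:
{"fn": "jog_arm", "kwargs": {"rows": [[0.4,0.003,-0.0035,0.01,0,0,0],[0.4,0,0,0.022,0,0,0],[0.4,0,0,0.022,0,0,0],[0.4,0,0,0.021,0,0,0],[0.4,0,0,0,0,0,0],[0.4,0,0,0,0,0,0]]}}

```text
time_s: 22.87
tool_pos: [0.5912, -0.2242, 0.2089]
tool_rot: [-180.0, -0.0, -6.1]
force: [0.1, -0.6, 1.2]
grip_width: 0.0523
```

```bash
python3 -c "
from h import *
needw(.5876,-.2234,.02,-5.8)"
```

```text
tip [ 0.5912 -0.2241  0.0269] shift tool mm [-3.6 -0.4  6.9] rot [-179.99   -0.     -6.15] turn tool z -0.35
```

Request:
{"fn": "jog_arm", "kwargs": {"rows": [[0.4,-0.0035,0,0.006,0,0,-0.3],[0.4,0,0,0,0,0,0],[0.4,0,0,0,0,0,0]]}}

```text
time_s: 23.12
tool_pos: [0.5876, -0.224, 0.2036]
tool_rot: [180.0, -0.1, -5.9]
force: [0.0, 0.5, -0.2]
grip_width: 0.0522
```

```bash
python3 -c "
from h import *
needw(.5876,-.2234,.02,-5.8)"
```

```text
tip [ 0.5879 -0.2242  0.0216] shift tool mm [-0.4 -0.8  1.6] rot [ 1.7995e+02 -9.0000e-02 -5.8600e+00] turn tool z -0.06
```

Request:
{"fn": "jog_arm", "kwargs": {"rows": [[0.7,0,0,0,0,0,0],[0.8,0,0,0,0,0,0],[0.8,0,0,0,0,0,0],[0.8,0,0,0,0,0,0],[0.8,0,0,0,0,0,0],[0.8,0,0,0,0,0,0]]}}

```text
time_s: 23.62
tool_pos: [0.5875, -0.2239, 0.2028]
tool_rot: [180.0, -0.0, -5.8]
force: [-1.4, -0.2, 2.0]
grip_width: 0.0358
```

```bash
python3 -c "
from h import *
needw(.5876,-.2234,.02,-5.8)"
```

```text
tip [ 0.5875 -0.224   0.0208] shift tool mm [ 0.  -0.6  0.8] rot [ 1.7998e+02 -1.0000e-02 -5.8500e+00] turn tool z -0.05
```

Request:
{"fn": "jog_arm", "kwargs": {"rows": [[0.8,0,0,-0.02,0,0,0],[0.8,0,0,-0.03,0,0,0],[0.8,0,0,-0.03,0,0,0],[0.8,0,0,-0.03,0,0,0],[0.8,0,0,-0.02,0,0,-4.5],[0.8,-0.0006,-0.031,0,0,0,0],[0.8,-0.0006,-0.031,0,0,0,0],[0.8,-0.0006,-0.031,0,0,0,0],[0.8,-0.0006,-0.031,0,0,0,0],[0.8,-0.0006,-0.031,0,0,0,0]]}}

```text
time_s: 24.45
tool_pos: [0.5876, -0.0674, 0.332]
tool_rot: [180.0, 0.0, -1.4]
force: [-0.0, 0.3, -1.0]
grip_width: 0.0359
```

Request:
{"fn": "jog_arm", "kwargs": {"rows": [[0.8,-0.0006,-0.031,0,0,0,0],[0.8,-0.0006,-0.031,0,0,0,0],[0.8,-0.0006,-0.031,0,0,0,0],[0.8,-0.0006,-0.031,0,0,0,0],[0.8,-0.0006,-0.031,0,0,0,0],[0.8,-0.0006,-0.031,0,0,0,0],[0.8,0,0,0,0,0,0],[0.8,0,0,0,0,0,0]]}}

```text
time_s: 25.12
tool_pos: [0.588, 0.1202, 0.3321]
tool_rot: [-179.9, 0.0, -1.0]
force: [-0.2, 0.0, -1.5]
grip_width: 0.0361
```

```bash
python3 -c "
from h import *
needw(.5884,.1168,.061,-1.36)
print(mods())"
```

```text
tip [0.5879 0.1204 0.1501] shift tool mm [ 0.6  3.7 89.1] rot [-1.7994e+02  3.0000e-02 -1.0400e+00] turn tool z 0.32
[(0.86, [(19, array([ 0.5061, -0.3509])), (85, array([ 0.49  , -0.3856]))]), (0.66, [(21, array([ 0.4429, -0.2182])), (84, array([ 0.4386, -0.2565]))])]
```

Request:
{"fn": "jog_arm", "kwargs": {"rows": [[0.8,0.0005,0.0035,0,0,0,0.3],[0.8,0,0,0.025,0,0,0],[0.8,0,0,0.025,0,0,0],[0.8,0,0,0.018,0,0,0],[0.8,0,0,0,0,0,0],[0.8,0,0,0,0,0,0],[0.8,0,0,0,0,0,0]]}}

```text
time_s: 25.8
tool_pos: [0.5899, 0.113, 0.2655]
tool_rot: [-180.0, -0.1, -1.7]
force: [0.2, -0.4, -1.1]
grip_width: 0.036
```

```bash
python3 -c "
from h import *
needw(.5884,.1168,.061,-1.36)
print(mods())"
```

```text
tip [0.5902 0.113  0.0835] shift tool mm [-2.  -3.8 22.5] rot [-1.7999e+02 -9.0000e-02 -1.7400e+00] turn tool z -0.38
[(0.73, [(19, array([ 0.5061, -0.3509])), (85, array([ 0.49  , -0.3856]))]), (0.66, [(21, array([ 0.4429, -0.2182])), (84, array([ 0.4386, -0.2565]))])]
```

Request:
{"fn": "jog_arm", "kwargs": {"rows": [[0.8,-0.002,-0.0038,0.005,0,0,-0.3],[0.8,0,0,0,0,0,0],[0.8,0,0,0,0,0,0]]}}

```text
time_s: 26.15
tool_pos: [0.587, 0.1181, 0.2595]
tool_rot: [180.0, 0.0, -1.3]
force: [0.2, -1.1, -1.0]
grip_width: 0.0358
```

```bash
python3 -c "
from h import *
needw(.5884,.1168,.061,-1.36)"
```

```text
tip [0.587  0.1181 0.0775] shift tool mm [ 1.4  1.3 16.5] rot [180.     0.    -1.29] turn tool z 0.07
```

Request:
{"fn": "jog_arm", "kwargs": {"rows": [[0.8,0.0013,0.0012,0,0,0,0],[0.8,0,0,0,0,0,0],[0.8,0,0,0,0,0,0]]}}

```text
time_s: 26.4
tool_pos: [0.5888, 0.1161, 0.2595]
tool_rot: [180.0, -0.0, -1.4]
force: [-0.4, -0.3, -1.2]
grip_width: 0.0358
```

```bash
python3 -c "
from h import *
for i in range(3):
  needw(.5884,.1168,.061,-1.36);im,d=cams.read_camera('side')
"
```

```text
tip [0.5888 0.1161 0.0775] shift tool mm [-0.4 -0.7 16.5] rot [ 1.7999e+02 -1.0000e-02 -1.3600e+00] turn tool z -0.0
tip [0.5887 0.1162 0.0774] shift tool mm [-0.4 -0.6 16.4] rot [ 1.7999e+02 -1.0000e-02 -1.3600e+00] turn tool z -0.0
tip [0.5887 0.1162 0.0774] shift tool mm [-0.3 -0.5 16.4] rot [180.     0.    -1.36] turn tool z -0.0
```

Request:
{"fn": "jog_arm", "kwargs": {"rows": [[0.8,0,-0.0003,0.003,0,0,0],[0.8,0,0,0.003,0,0,0],[0.8,0,0,0.003,0,0,0],[0.8,0,0,0,0,0,0],[0.8,0,0,0,0,0,0]]}}

```text
time_s: 26.97
tool_pos: [0.5884, 0.1166, 0.2499]
tool_rot: [180.0, 0.0, -1.3]
force: [-0.1, 0.5, -2.6]
grip_width: 0.036
```

```bash
python3 -c "
from h import *
needw(.5884,.1168,.061,-1.36);print(status.get_obs()['force'])
"
```

```text
tip [0.5883 0.1166 0.0679] shift tool mm [ 0.1 -0.2  6.9] rot [ 1.7999e+02  5.0000e-02 -1.3400e+00] turn tool z 0.02
[-0.10081936  0.54012436 -2.64591844]
```

Request:
{"fn": "jog_arm", "kwargs": {"rows": [[0.8,0,0,0.002,0,0,0],[0.8,0,0,0.002,0,0,0],[0.8,0,0,0.0025,0,0,0],[0.8,0,0,0,0,0,0],[0.8,0,0,0,0,0,0]]}}

```text
time_s: 27.38
tool_pos: [0.5886, 0.1167, 0.2437]
tool_rot: [180.0, 0.0, -1.3]
force: [-0.2, 0.4, -0.8]
grip_width: 0.0356
```

```bash
python3 -c "
from h import *
needw(.5884,.1168,.061,-1.36);print(status.get_obs()['force'])
"
```

```text
tip [0.5886 0.1166 0.0617] shift tool mm [-0.2 -0.2  0.7] rot [ 1.80e+02  1.00e-02 -1.34e+00] turn tool z 0.02
[-0.20234072  0.39493312 -0.8368961 ]
```

Request:
{"fn": "jog_arm", "kwargs": {"rows": [[0.8,0,0,0.001,0,0,0],[0.45,0,0,0,0,0,0],[0.45,0,0,0,0,0,0],[0.45,0,0,0,0,0,0],[0.45,0,0,-0.025,0,0,0],[0.45,0,0,-0.03,0,0,0],[0.55,0,0,-0.03,0,0,0],[0.6,0,-0.03,0,0,0,0],[0.65,0,-0.03,0,0,0,0],[0.65,0,-0.025,0,0,0,0],[0.65,0,0,0,0,0,0]]}}

```text
time_s: 28.3
tool_pos: [0.5889, 0.2082, 0.3285]
tool_rot: [-179.7, -0.0, -0.9]
force: [-1.3, 1.1, 0.2]
grip_width: 0.0316
```

```bash
python3 -c "
from h import *
need([66,89,99]);
im,d=cams.read_camera('top');W=cloud('top',d)
for n in('sock3_floor',):
  p=proj('top',fromT([66,2,84]));r,c=int(round(p[0])),int(round(p[1]));print(W[r-4:r+5,c-8:c+9,2].mean().round(4),W[r-3:r+4,c-11:c-6,2].mean(),W[r-3:r+4,c+6:c+10,2].mean())
show('top','a5',(235,150,365,250),6)
"
```

```text
T now [ 64.3  93.6 164.5] shift tool mm [ 1.6  4.9 65.5] rot [-1.797e+02 -1.000e-02 -9.000e-01]
0.0839 0.07871254434339492 0.084003590709417
```

View pics/a5.png

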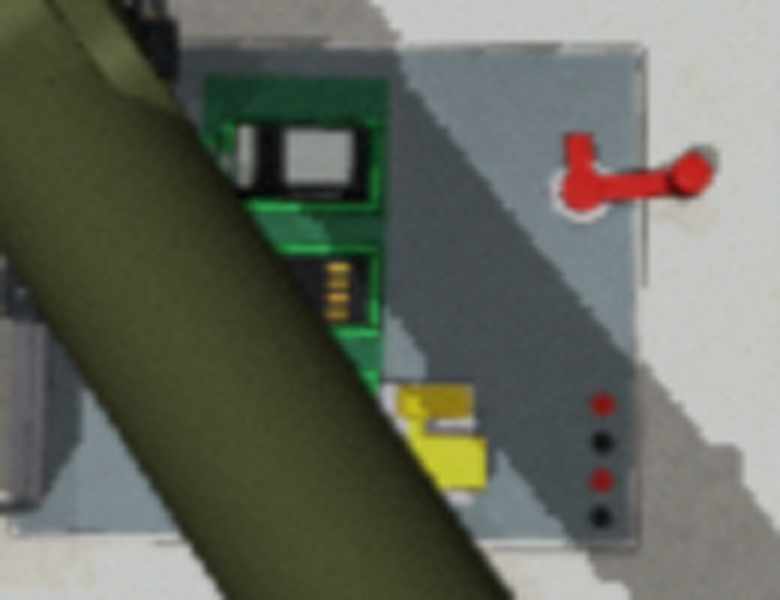

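Request:
{"fn": "jog_arm", "kwargs": {"rows": [[0.65,0.0015,0.0045,0,0,0,0.4],[0.65,0,0,0.02,0,0,0],[0.65,0,0,0.02,0,0,0],[0.65,0,0,0.02,0,0,0],[0.65,0,0,0.004,0,0,0],[0.65,0,0,0,0,0,0],[0.65,0,0,0,0,0,0]], "grip_force": 15}}

```text
time_s: 28.98
tool_pos: [0.5925, 0.1961, 0.2644]
tool_rot: [180.0, -0.0, -1.8]
force: [0.4, -0.5, 0.1]
grip_width: 0.0305
```

```bash
python3 -c "
from h import *
need([66,89,99]);print(status.get_obs()['force'])
"
```

```text
T now [ 68.3  80.7 100.4] shift tool mm [-2.4 -8.3  1.4] rot [ 1.7999e+02 -3.0000e-02 -1.8500e+00]
[ 0.41249062 -0.47868456  0.06694585]
```

Request:
{"fn": "jog_arm", "kwargs": {"rows": [[0.65,-0.002,-0.006,0,0,0,-0.3],[0.65,0,0,0,0,0,0],[1,0,0,0,0,0,0],[1,0,0,0,0,0,0],[1,0,0,0,0,0,0],[1,0,0,0,0,0,0],[1,0,0,0,0,0,0]]}}

```text
time_s: 29.57
tool_pos: [0.5896, 0.2035, 0.264]
tool_rot: [180.0, 0.1, -1.4]
force: [-3.4, -0.1, 2.7]
grip_width: 0.0138
```

```bash
python3 -c "
from h import *
need([66,50,108]);print(status.get_obs()['force'],status.get_obs()['grip_width'])
"
```

```text
T now [ 65.  88. 100.] shift tool mm [ 1.1 38.  -7.9] rot [ 1.7998e+02  7.0000e-02 -1.4200e+00]
[-3.41976092 -0.10465346  2.73741934] 0.013793516434099524
```

Request:
{"fn": "jog_arm", "kwargs": {"rows": [[1,0,0.0055,-0.0025,0,0,0],[1,0,0.0055,-0.0025,0,0,0],[1,0,0.006,-0.0016,0,0,0],[1,0,0.006,-0.0012,0,0,0],[1,0,0.006,0,0,0,0],[1,0,0.006,0,0,0,0],[1,0,0.004,0,0,0,0],[1,0,0,0,0,0,0],[1,0,0,0,0,0,0]]}}

```text
time_s: 30.32
tool_pos: [0.5886, 0.1665, 0.2726]
tool_rot: [-179.7, -0.0, -1.4]
force: [-3.1, 7.8, 1.0]
grip_width: 0.0136
```

```bash
python3 -c "
from h import *
need([66,50,108]);print(status.get_obs()['force'],status.get_obs()['grip_width'])
"
```

```text
T now [ 65.   51.8 108.6] shift tool mm [1.  1.8 0.6] rot [-1.7972e+02 -2.0000e-02 -1.3600e+00]
[-3.12562971  7.84313987  0.99342622] 0.013625961733598594
```

Request:
{"fn": "jog_arm", "kwargs": {"rows": [[0.7,0,0,0,0,0,0],[0.65,0,0,0,0,0,0],[0.65,0,0,0,0,0,0],[0.6,0,0,-0.03,0,0,0],[0.5,0,0,-0.04,0,0,0],[0.4,0,0,-0.04,0,0,0],[0.4,-0.0099,0.0297,0,0,0,0],[0.4,-0.0099,0.0297,0,0,0,0],[0.4,-0.0099,0.0297,0,0,0,0],[0.4,-0.0099,0.0297,0,0,0,0],[0.4,-0.0099,0.0297,0,0,0,0],[0.4,-0.0099,0.0297,0,0,0,0]], "grip_force": 25}}

```text
time_s: 31.32
tool_pos: [0.5245, -0.0151, 0.3818]
tool_rot: [179.9, -0.0, -1.5]
force: [0.4, -1.2, 0.8]
grip_width: 0.0523
```

Request:
{"fn": "jog_arm", "kwargs": {"rows": [[0.4,-0.0099,0.0297,0,0,0,0],[0.4,-0.0099,0.0297,0,0,0,0],[0.4,0,0,0,0,0,0]]}}

```text
time_s: 31.57
tool_pos: [0.5019, -0.0795, 0.3815]
tool_rot: [179.7, 0.1, -2.1]
force: [0.4, -0.7, 0.0]
grip_width: 0.0521
```

```bash
python3 -c "
from h import *
needw(.4403,-.2463,.12,-6.9)
print(mods())
cams.read_camera('side')
for r in landmark_of('side','mod1')[:4]: print(r['conf'],atz('side',*r['position'],.003).round(4))
im,d=cams.read_camera('top');W=cloud('top',d)
p=proj('top',fromT([66,52,119]));print(p)
r,c=int(round(p[0])),int(round(p[1]));print((1000*W[r-4:r+5,c-12:c+8,2]).round(0).astype(int))
"
```

```text
tip [ 0.5016 -0.0805  0.1995] shift tool mm [-55.1 167.5  80.5] rot [ 1.7968e+02  9.0000e-02 -2.1000e+00] turn tool z 4.8
[(0.85, [(80, array([0.5944, 0.1097]))]), (0.82, [(19, array([ 0.5061, -0.3509])), (85, array([ 0.49  , -0.3856]))]), (0.56, [(21, array([ 0.4429, -0.2182])), (83, array([ 0.4387, -0.2567]))])]
0.59 [ 0.4433 -0.2456  0.003 ]
0.39 [ 0.5145 -0.4092  0.003 ]
(np.float64(174.4546871244045), np.float64(267.1437022343993))
[[  39   43   47   38   36   35   40   38   35   40   40   35   38   40
    38   39   42   59   53   84]
 [  33   37   42   37   40   37   37   40   35   44   36   40   44   38
    40   40   42   53   64   78]
 [  42   46   39 1596   42   40   41   43   39   47   38   41   39   65
    57   65   44   57   60   82]
 [  36   41   42   38   37   35   35   39   45   38   45   39  122  124
    65   62   49   54   58   86]
 [1596   38   40   45   36   42   41   36   37   42   36   39  117  120
    98   93   86   94   96   91]
 [  41   39   42   34   43   36   40   42   39   38   43   39  122  124
    98   93   86   88   89   97]
 [  46   41   39   31   38   46   38   36   33   35   39   45  120  120
    92   90   91   90   88   94]
 [  39   39   39   44   35   42   37   38   43   44   42   38  104  106
    91   90   86   84   85   94]
 [  41   39   41   42   34   44   41   42   35   39   39   34   36   79
    80   58   39   50   58   84]]
```

Request:
{"fn": "jog_arm", "kwargs": {"rows": [[0.4,-0.0092,0.0279,0,0,0,0],[0.4,-0.0092,0.0279,0,0,0,0],[0.4,-0.0092,0.0279,0,0,0,0],[0.4,-0.0092,0.0279,0,0,0,0],[0.4,-0.0092,0.0279,0.02,0,0,0],[0.4,-0.0092,0.0279,0.03,0,0,4.6],[0.4,0,0,0.03,0,0,0],[0.4,0,0,0,0,0,0],[0.4,0,0,0,0,0,0]]}}

```text
time_s: 32.57
tool_pos: [0.4449, -0.2357, 0.301]
tool_rot: [-179.9, 0.1, -5.9]
force: [-0.2, -0.8, 0.3]
grip_width: 0.0522
```

```bash
python3 -c "
from h import *
needw(.4403,-.2463,.02,-6.7)"
```

```text
tip [ 0.4445 -0.2352  0.119 ] shift tool mm [-2.8 11.7 98.9] rot [-1.7985e+02  1.5000e-01 -5.9100e+00] turn tool z 0.79
```

Request:
{"fn": "jog_arm", "kwargs": {"rows": [[0.4,-0.0025,0.011,0,0,0,0.7],[0.4,0,0,0.025,0,0,0],[0.4,0,0,0.025,0,0,0],[0.4,0,0,0.018,0,0,0],[0.4,0,0,0,0,0,0],[0.4,0,0,0,0,0,0]]}}

```text
time_s: 33.07
tool_pos: [0.4419, -0.2477, 0.2352]
tool_rot: [180.0, -0.1, -6.7]
force: [0.4, -0.4, -0.1]
grip_width: 0.0524
```

```bash
python3 -c "
from h import *
needw(.4403,-.2463,.02,-6.7)"
```

```text
tip [ 0.4422 -0.2478  0.0532] shift tool mm [-2.1 -1.3 33.2] rot [ 1.7997e+02 -7.0000e-02 -6.6700e+00] turn tool z 0.03
```

Request:
{"fn": "jog_arm", "kwargs": {"rows": [[0.4,-0.002,-0.0011,0.011,0,0,0],[0.4,0,0,0.011,0,0,0],[0.4,0,0,0.011,0,0,0],[0.4,0,0,0,0,0,0],[0.4,0,0,0,0,0,0]]}}

```text
time_s: 33.48
tool_pos: [0.4389, -0.2463, 0.2002]
tool_rot: [-180.0, 0.1, -6.7]
force: [1.3, -0.2, 0.9]
grip_width: 0.0522
```

Request:
{"fn": "jog_arm", "kwargs": {"rows": [[0.7,0,0,0,0,0,0],[0.8,0,0,0,0,0,0],[0.8,0,0,0,0,0,0],[0.8,0,0,0,0,0,0],[0.8,0,0,0,0,0,0],[0.8,0,0,0,0,0,0]]}}

```text
time_s: 33.98
tool_pos: [0.4393, -0.2466, 0.2013]
tool_rot: [180.0, -0.0, -6.7]
force: [-0.7, 0.4, 1.8]
grip_width: 0.0362
```

```bash
python3 -c "
from h import *
needw(.4403,-.2463,.02,-6.7)"
```

```text
tip [ 0.4394 -0.2466  0.0193] shift tool mm [ 0.9 -0.4 -0.7] rot [ 1.7997e+02 -2.0000e-02 -6.7500e+00] turn tool z -0.05
```

Request:
{"fn": "jog_arm", "kwargs": {"rows": [[0.8,0,0,-0.02,0,0,0],[0.8,0,0,-0.03,0,0,0],[0.8,0,0,-0.03,0,0,0],[0.8,0,0,-0.03,0,0,0],[0.8,0,0,-0.02,0,0,-5.4],[0.8,0.0007,-0.0306,0,0,0,0],[0.8,0.0007,-0.0306,0,0,0,0],[0.8,0.0007,-0.0306,0,0,0,0],[0.8,0.0007,-0.0306,0,0,0,0],[0.8,0.0007,-0.0306,0,0,0,0]]}}

```text
time_s: 34.82
tool_pos: [0.4458, -0.0921, 0.3305]
tool_rot: [180.0, 0.0, -1.4]
force: [1.4, -0.6, -1.5]
grip_width: 0.0359
```

Request:
{"fn": "jog_arm", "kwargs": {"rows": [[0.8,0.0007,-0.0306,0,0,0,0],[0.8,0.0007,-0.0306,0,0,0,0],[0.8,0.0007,-0.0306,0,0,0,0],[0.8,0.0007,-0.0306,0,0,0,0],[0.8,0.0007,-0.0306,0,0,0,0],[0.8,0.0007,-0.0306,0,0,0,0],[0.8,0.0007,-0.0306,0,0,0,0],[0.8,0,0,0,0,0,0],[0.8,0,0,0,0,0,0]]}}

```text
time_s: 35.57
tool_pos: [0.4557, 0.1224, 0.3307]
tool_rot: [-180.0, 0.0, -1.1]
force: [0.6, -0.1, -1.9]
grip_width: 0.0358
```

```bash
python3 -c "
from h import *
needw(.4565,.1202,.06,-1.36)
print(mods())"
```

```text
tip [0.4556 0.1224 0.1487] shift tool mm [ 1.   2.2 88.7] rot [-1.7998e+02  3.0000e-02 -1.0800e+00] turn tool z 0.28
[(0.63, [(5970, array([0.5732, 0.137 ])), (15, array([0.6128, 0.3165])), (79, array([0.549 , 0.3958])), (77, array([0.5949, 0.1099])), (21, array([ 0.5686, -0.0256])), (137, array([0.3733, 0.0472]))]), (0.6, [(77, array([0.5949, 0.1099]))]), (0.5, [(19, array([ 0.5061, -0.3509])), (85, array([ 0.49  , -0.3856]))])]
```

Request:
{"fn": "jog_arm", "kwargs": {"rows": [[0.8,0.001,0.002,0.02,0,0,0.25],[0.8,0,0,0.025,0,0,0],[0.8,0,0,0.02,0,0,0],[0.8,0,0,0,0,0,0],[0.8,0,0,0,0,0,0],[0.8,0,0,0,0,0,0]]}}

```text
time_s: 36.17
tool_pos: [0.4577, 0.1179, 0.2668]
tool_rot: [-180.0, -0.1, -1.7]
force: [-0.3, 0.4, -1.5]
grip_width: 0.0355
```

```bash
python3 -c "
from h import *
needw(.4565,.1202,.06,-1.36)"
```

```text
tip [0.4579 0.1179 0.0848] shift tool mm [-1.5 -2.3 24.8] rot [-1.80e+02 -6.00e-02 -1.67e+00] turn tool z -0.31
```

Request:
{"fn": "jog_arm", "kwargs": {"rows": [[0.8,-0.0011,-0.0018,0.008,0,0,-0.25],[0.8,0,0,0,0,0,0],[0.8,0,0,0,0,0,0],[0.8,0,0,0,0,0,0]]}}

```text
time_s: 36.5
tool_pos: [0.4563, 0.1204, 0.2583]
tool_rot: [180.0, -0.0, -1.3]
force: [-0.3, -0.9, -1.5]
grip_width: 0.0356
```

```bash
python3 -c "
from h import *
needw(.4565,.1202,.06,-1.36)"
```

```text
tip [0.4564 0.1203 0.0763] shift tool mm [ 0.1  0.1 16.3] rot [ 1.7999e+02 -4.0000e-02 -1.3400e+00] turn tool z 0.02
```

Request:
{"fn": "jog_arm", "kwargs": {"rows": [[0.8,0,0,0.003,0,0,0],[0.8,0,0,0.003,0,0,0],[0.8,0,0,0.003,0,0,0],[0.8,0,0,0,0,0,0],[0.8,0,0,0,0,0,0]]}}

```text
time_s: 36.92
tool_pos: [0.456, 0.1202, 0.2486]
tool_rot: [-180.0, 0.0, -1.3]
force: [-0.2, 0.2, -1.7]
grip_width: 0.0357
```

Request:
{"fn": "jog_arm", "kwargs": {"rows": [[0.8,0,0,0.002,0,0,0],[0.8,0,0,0.002,0,0,0],[0.8,0,0,0.002,0,0,0],[0.8,0,0,0,0,0,0],[0.8,0,0,0,0,0,0]]}}

```text
time_s: 37.33
tool_pos: [0.456, 0.1202, 0.2427]
tool_rot: [180.0, 0.0, -1.3]
force: [-0.7, 0.6, -1.0]
grip_width: 0.036
```

```bash
python3 -c "
from h import *
needw(.4565,.1202,.06,-1.36)"
```

```text
tip [0.456  0.1202 0.0607] shift tool mm [0.5 0.  0.7] rot [ 1.80e+02  2.00e-02 -1.35e+00] turn tool z 0.01
```

Request:
{"fn": "jog_arm", "kwargs": {"rows": [[0.8,0,0,0.001,0,0,0],[0.45,0,0,0,0,0,0],[0.45,0,0,0,0,0,0],[0.45,0,0,0,0,0,0],[0.45,0,0,-0.025,0,0,0],[0.45,0,0,-0.03,0,0,0],[0.55,0,0,-0.03,0,0,0],[0.6,0,-0.03,0,0,0,0],[0.65,0,-0.03,0,0,0,0],[0.65,0,-0.025,0,0,0,0],[0.65,0,0,0,0,0,0],[0.65,0,0,0,0,0,0]], "grip_force": 15}}

```text
time_s: 38.33
tool_pos: [0.4577, 0.2066, 0.327]
tool_rot: [-180.0, 0.0, -1.1]
force: [0.4, 0.1, -0.4]
grip_width: 0.0311
```

Request:
{"fn": "jog_arm", "kwargs": {"rows": [[0.65,0,0,0.02,0,0,0],[0.65,0,0,0,0,0,0],[0.65,0,0,0,0,0,0]]}}

```text
time_s: 38.58
tool_pos: [0.4579, 0.2038, 0.3061]
tool_rot: [179.9, 0.1, -1.4]
force: [-0.1, 0.1, 0.2]
grip_width: 0.0307
```

```bash
python3 -c "
from h import *
need([-66,88,99]);
im,d=cams.read_camera('top');W=cloud('top',d)
p=proj('top',fromT([-66,-8,84]));r,c=int(round(p[0])),int(round(p[1]));print((1000*W[r-3:r+4,c-8:c+9:2,2]).round(0))
"
```

```text
T now [-66.9  85.  142.1] shift tool mm [ 1.  -3.  43.1] rot [ 1.7992e+02  1.4000e-01 -1.4300e+00]
[[84. 89. 88. 84. 81. 85. 89. 79. 85.]
 [87. 87. 84. 83. 90. 84. 77. 85. 84.]
 [80. 83. 90. 84. 85. 79. 84. 85. 83.]
 [83. 88. 87. 84. 90. 86. 80. 82. 85.]
 [83. 83. 84. 83. 84. 88. 84. 83. 86.]
 [91. 86. 87. 90. 84. 88. 89. 85. 89.]
 [82. 91. 89. 85. 89. 88. 76. 81. 80.]]
```

Module home in socket 1 (top ≈84 mm). Lower onto lever 1 and close it.

Request:
{"fn": "jog_arm", "kwargs": {"rows": [[0.65,0.001,-0.003,0.01,0,0,0],[0.65,0,0,0.017,0,0,0],[0.65,0,0,0.016,0,0,0],[0.65,0,0,0,0,0,0],[0.65,0,0,0,0,0,0],[1,0,0,0,0,0,0],[1,0,0,0,0,0,0],[1,0,0,0,0,0,0],[1,0,0,0,0,0,0],[1,0,0,0,0,0,0]]}}

```text
time_s: 39.47
tool_pos: [0.458, 0.2091, 0.2644]
tool_rot: [180.0, 0.1, -1.3]
force: [-5.0, 1.6, 4.0]
grip_width: 0.0136
```

```bash
python3 -c "
from h import *
need([-66,50,108]);print(status.get_obs()['force'],status.get_obs()['grip_width'])
"
```

```text
T now [-67.   90.6 100.4] shift tool mm [ 0.9 40.6 -7.6] rot [ 1.80e+02  1.40e-01 -1.31e+00]
[-5.04645943  1.61147528  4.00440176] 0.013648772003498025
```

Request:
{"fn": "jog_arm", "kwargs": {"rows": [[1,0,0.006,-0.0025,0,0,0],[1,0,0.006,-0.0025,0,0,0],[1,0,0.006,-0.0016,0,0,0],[1,0,0.006,-0.0012,0,0,0],[1,0,0.006,0,0,0,0],[1,0,0.006,0,0,0,0],[1,0,0.006,0,0,0,0],[1,0,0,0,0,0,0],[1,0,0,0,0,0,0]]}}

```text
time_s: 40.22
tool_pos: [0.4567, 0.1722, 0.2726]
tool_rot: [-179.4, -0.0, -1.1]
force: [-3.1, 14.9, -2.0]
grip_width: 0.0138
```

```bash
python3 -c "
from h import *
need([-66,50,108]);print(status.get_obs()['force'],status.get_obs()['grip_width'])
"
```

```text
T now [-67.   55.4 108.6] shift tool mm [1.  5.5 0.6] rot [-1.7936e+02 -1.0000e-02 -1.1200e+00]
[-3.09852431 14.9080327  -2.02311193] 0.01380753022267924
```

Request:
{"fn": "jog_arm", "kwargs": {"rows": [[0.7,0,0,0,0,0,0],[0.65,0,0,0,0,0,0],[0.65,0,0,0,0,0,0],[0.6,0,0,-0.03,0,0,0],[0.5,0,0,-0.04,0,0,0],[0.4,0,0,-0.04,0,0,0],[0.4,0.0028,0.0304,0,0,0,0],[0.4,0.0028,0.0304,0,0,0,0],[0.4,0.0028,0.0304,0,0,0,0],[0.4,0.0028,0.0304,0,0,0,0],[0.4,0.0028,0.0304,0,0,0,0],[0.4,0.0028,0.0304,0,0,0,0]], "grip_force": 25}}

```text
time_s: 41.22
tool_pos: [0.4705, -0.0188, 0.3822]
tool_rot: [179.9, -0.1, -1.4]
force: [-0.5, -0.2, 0.8]
grip_width: 0.0521
```

Request:
{"fn": "jog_arm", "kwargs": {"rows": [[0.4,0.0028,0.0304,0,0,0,0],[0.4,0.0028,0.0304,0,0,0,0],[0.4,0.0028,0.0304,0,0,0,0],[0.4,0.0028,0.0304,0,0,0,0],[0.4,0.0028,0.0304,0,0,0,0],[0.4,0.0028,0.0304,0,0,0,0],[0.4,0,0,0,0,0,5.8],[0.4,0,0,0,0,0,5.8],[0.4,0,0,0,0,0,5.8],[0.4,0,0,0,0,0,5.8],[0.4,0,0,0,0,0,0],[0.4,0,0,0,0,0,0]]}}

```text
time_s: 42.22
tool_pos: [0.483, -0.1998, 0.3818]
tool_rot: [180.0, -0.0, -24.4]
force: [-0.2, -0.1, 0.8]
grip_width: 0.052
```

```bash
python3 -c "
from h import *
needw(.4944,-.3761,.12,-24.5)
print(mods())
im,d=cams.read_camera('top');W=cloud('top',d)
p=proj('top',fromT([-66,52,119]));print(p)
r,c=int(round(p[0])),int(round(p[1]));print((1000*W[r-3:r+4,c-10:c+8,2]).round(0).astype(int))
"
```

```text
tip [ 0.483  -0.2     0.1998] shift tool mm [ 83.3 155.6  80. ] rot [ 1.7996e+02 -1.0000e-02 -2.4440e+01] turn tool z 0.06
[(0.68, [(90, array([0.4582, 0.1128])), (73, array([0.4392, 0.0702]))]), (0.6, [(5497, array([0.518 , 0.1203])), (15, array([0.6128, 0.3165])), (77, array([0.5505, 0.3958])), (80, array([0.5944, 0.1097])), (20, array([ 0.5686, -0.0258])), (90, array([0.4582, 0.1128])), (103, array([0.4313, 0.065 ]))]), (0.49, [(80, array([0.5944, 0.1097]))]), (0.42, [(25, array([ 0.4865, -0.3966]))])]
(np.float64(217.7605945858036), np.float64(265.96817070124433))
[[ 43  42  39  37  39  44  44  36  40  37  38  61  58  61  53  60  54  85]
 [ 30  37  40  43  42  36  46  41  42  33 124 122  90  92  92  97  91  92]
 [ 37  40  38  40  41  41  40  37  41  45 119 122  94  92  92  90  89  93]
 [ 42  39  45  41  40  38  40  45  33  38 124 119  92  89  92  90  91  94]
 [ 42  40  40  38  34  44  42  35  38  41 121 117  97  93  94  92  92 102]
 [ 37  39  39  36  33  41  45  38  42  46  38 115  87  92  87  89  89  85]
 [ 32  36  38  40  42  42  37  40  38  37  38  66  62  59  47  57  58  86]]
```

Request:
{"fn": "jog_arm", "kwargs": {"rows": [[0.4,0.0166,0.0311,0,0,0,0],[0.4,0.0166,0.0311,0,0,0,0],[0.4,0.0166,0.0311,0,0,0,0],[0.4,0.0166,0.0311,0,0,0,0],[0.4,0.0166,0.0311,0,0,0,0],[0.4,0,0,0.025,0,0,0],[0.4,0,0,0.025,0,0,0],[0.4,0,0,0.025,0,0,0],[0.4,0,0,0,0,0,0],[0.4,0,0,0,0,0,0]]}}

```text
time_s: 43.2
tool_pos: [0.4936, -0.3751, 0.3057]
tool_rot: [-180.0, 0.2, -24.5]
force: [-0.3, 0.4, 0.5]
grip_width: 0.0524
```

```bash
python3 -c "
from h import *
needw(.4944,-.3761,.02,-24.5)
show('side','s4',(290,70,420,200),5)
"
```

```text
tip [ 0.4932 -0.3747  0.1237] shift tool mm [  2.    0.8 103.7] rot [-1.7995e+02  1.7000e-01 -2.4500e+01] turn tool z -0.0
```

View pics/s4.png

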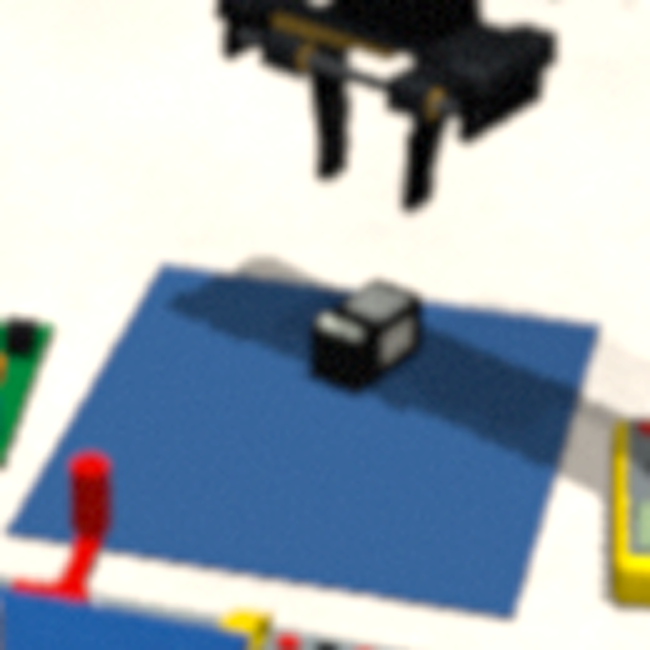

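Request:
{"fn": "jog_arm", "kwargs": {"rows": [[0.4,0.0012,0.0006,0.02,0,0,0],[0.4,0,0,0.025,0,0,0],[0.4,0,0,0.025,0,0,0],[0.4,0,0,0,0,0,0],[0.4,0,0,0,0,0,0],[0.4,0,0,0,0,0,0]]}}

```text
time_s: 43.75
tool_pos: [0.496, -0.3767, 0.2395]
tool_rot: [179.9, -0.2, -24.5]
force: [-0.3, 0.1, 1.1]
grip_width: 0.0525
```

```bash
python3 -c "
from h import *
needw(.4944,-.3761,.02,-24.5)"
```

```text
tip [ 0.4966 -0.3772  0.0575] shift tool mm [-2.6 -0.1 37.5] rot [179.94  -0.22 -24.53] turn tool z -0.03
```

Request:
{"fn": "jog_arm", "kwargs": {"rows": [[0.4,-0.0016,0,0.012,0,0,0],[0.4,0,0,0.012,0,0,0],[0.4,0,0,0.011,0,0,0],[0.4,0,0,0,0,0,0],[0.4,0,0,0,0,0,0],[0.4,0,0,0,0,0,0]]}}

```text
time_s: 44.25
tool_pos: [0.4936, -0.3755, 0.2016]
tool_rot: [-180.0, 0.0, -24.5]
force: [-1.2, -0.4, 0.2]
grip_width: 0.0522
```

Request:
{"fn": "jog_arm", "kwargs": {"rows": [[0.7,0,0,0,0,0,0],[0.8,0,0,0,0,0,0],[0.8,0,0,0,0,0,0],[0.8,0,0,0,0,0,0],[0.8,0,0,0,0,0,0],[0.8,0,0,0,0,0,0]]}}

```text
time_s: 44.75
tool_pos: [0.4936, -0.3756, 0.2021]
tool_rot: [180.0, -0.0, -24.5]
force: [0.0, 1.8, 2.5]
grip_width: 0.0362
```

```bash
python3 -c "
from h import *
needw(.4944,-.3761,.02,-24.5)"
```

```text
tip [ 0.4936 -0.3757  0.0201] shift tool mm [0.9 0.1 0.1] rot [ 1.7999e+02 -2.0000e-02 -2.4550e+01] turn tool z -0.05
```

Request:
{"fn": "jog_arm", "kwargs": {"rows": [[0.8,0,0,-0.02,0,0,0],[0.8,0,0,-0.03,0,0,0],[0.8,0,0,-0.03,0,0,0],[0.8,0,0,-0.03,0,0,-5.8],[0.8,0,0,-0.02,0,0,-5.8],[0.8,0,0,0,0,0,-5.8],[0.8,0,0,0,0,0,-5.8],[0.8,0.0011,-0.031,0,0,0,0],[0.8,0.0011,-0.031,0,0,0,0],[0.8,0.0011,-0.031,0,0,0,0],[0.8,0.0011,-0.031,0,0,0,0],[0.8,0.0011,-0.031,0,0,0,0]]}}

```text
time_s: 45.75
tool_pos: [0.5023, -0.2193, 0.3312]
tool_rot: [-180.0, 0.0, -1.4]
force: [0.8, -0.4, -1.1]
grip_width: 0.0359
```

Request:
{"fn": "jog_arm", "kwargs": {"rows": [[0.8,0.0011,-0.031,0,0,0,0],[0.8,0.0011,-0.031,0,0,0,0],[0.8,0.0011,-0.031,0,0,0,0],[0.8,0.0011,-0.031,0,0,0,0],[0.8,0.0011,-0.031,0,0,0,0],[0.8,0.0011,-0.031,0,0,0,0],[0.8,0.0011,-0.031,0,0,0,0],[0.8,0.0011,-0.031,0,0,0,0],[0.8,0.0011,-0.031,0,0,0,0],[0.8,0.0011,-0.028,0,0,0,0],[0.8,0,0,0,0,0,0],[0.8,0,0,0,0,0,0]]}}

```text
time_s: 46.75
tool_pos: [0.5203, 0.0881, 0.3315]
tool_rot: [-180.0, 0.0, -1.1]
force: [0.3, 0.6, -1.3]
grip_width: 0.0358
```

```bash
python3 -c "
from h import *
needw(.5224,.119,.061,-1.36)"
```

```text
tip [0.5203 0.0882 0.1495] shift tool mm [  1.6 -30.8  88.5] rot [-1.7997e+02  2.0000e-02 -1.0800e+00] turn tool z 0.28
```

Request:
{"fn": "jog_arm", "kwargs": {"rows": [[0.8,0.0013,-0.0275,0,0,0,0.25],[0.8,0,0,0.022,0,0,0],[0.8,0,0,0.022,0,0,0],[0.8,0,0,0.021,0,0,0],[0.8,0,0,0,0,0,0],[0.8,0,0,0,0,0,0],[0.8,0,0,0,0,0,0]]}}

```text
time_s: 47.33
tool_pos: [0.5234, 0.1127, 0.2676]
tool_rot: [180.0, -0.1, -1.7]
force: [0.6, -0.2, -0.5]
grip_width: 0.0357
```

```bash
python3 -c "
from h import *
needw(.5224,.119,.061,-1.36)"
```

```text
tip [0.5236 0.1127 0.0856] shift tool mm [-1.4 -6.3 24.6] rot [ 1.80e+02 -6.00e-02 -1.67e+00] turn tool z -0.31
```

Request:
{"fn": "jog_arm", "kwargs": {"rows": [[0.8,-0.001,-0.0057,0.008,0,0,-0.25],[0.8,0,0,0,0,0,0],[0.8,0,0,0,0,0,0],[0.8,0,0,0,0,0,0]]}}

```text
time_s: 47.67
tool_pos: [0.522, 0.1193, 0.2591]
tool_rot: [180.0, -0.0, -1.3]
force: [-0.1, 0.4, -1.8]
grip_width: 0.036
```

```bash
python3 -c "
from h import *
needw(.5224,.119,.061,-1.36)"
```

```text
tip [0.5222 0.1193 0.0771] shift tool mm [ 0.2  0.2 16.1] rot [ 1.7999e+02 -4.0000e-02 -1.3200e+00] turn tool z 0.04
```

Request:
{"fn": "jog_arm", "kwargs": {"rows": [[0.8,0.0002,0.0002,0.003,0,0,0],[0.8,0,0,0.003,0,0,0],[0.8,0,0,0.003,0,0,0],[0.8,0,0,0,0,0,0],[0.8,0,0,0,0,0,0]]}}

```text
time_s: 48.08
tool_pos: [0.522, 0.1187, 0.2492]
tool_rot: [180.0, 0.0, -1.4]
force: [0.6, -0.6, -1.8]
grip_width: 0.0363
```

Request:
{"fn": "jog_arm", "kwargs": {"rows": [[0.8,0,0,0.002,0,0,0],[0.8,0,0,0.002,0,0,0],[0.8,0,0,0.002,0,0,0],[0.8,0,0,0,0,0,0],[0.8,0,0,0,0,0,0]]}}

```text
time_s: 48.5
tool_pos: [0.5221, 0.1189, 0.2435]
tool_rot: [180.0, 0.0, -1.3]
force: [-0.1, 0.7, -1.4]
grip_width: 0.0361
```

```bash
python3 -c "
from h import *
needw(.5224,.119,.061,-1.36)"
```

```text
tip [0.5221 0.1188 0.0615] shift tool mm [ 0.3 -0.2  0.5] rot [ 1.80e+02  2.00e-02 -1.35e+00] turn tool z 0.01
```

Request:
{"fn": "jog_arm", "kwargs": {"rows": [[0.8,0,0,0.001,0,0,0],[0.5,0,0,0,0,0,0],[0.5,0,0,0,0,0,0],[0.5,0,0,0,0,0,0],[0.5,0,0,-0.025,0,0,0],[0.5,0,0,-0.03,0,0,0],[0.55,0,0,-0.03,0,0,0],[0.6,0,-0.03,0,0,0,0],[0.65,0,-0.03,0,0,0,0],[0.65,0,-0.026,0,0,0,0],[0.65,0,0,0,0,0,0],[0.65,0,0,0,0,0,0]], "grip_force": 15}}

```text
time_s: 49.5
tool_pos: [0.5236, 0.2068, 0.3278]
tool_rot: [-180.0, 0.0, -1.1]
force: [0.8, -0.7, -1.2]
grip_width: 0.0305
```

Request:
{"fn": "jog_arm", "kwargs": {"rows": [[0.65,0,0,0.02,0,0,0],[0.65,0,0,0,0,0,0],[0.65,0,0,0,0,0,0]]}}

```text
time_s: 49.75
tool_pos: [0.5241, 0.2033, 0.3068]
tool_rot: [179.9, 0.1, -1.4]
force: [-0.3, 0.9, -0.3]
grip_width: 0.0302
```

```bash
python3 -c "
from h import *
need([0,88,99]);
im,d=cams.read_camera('top');W=cloud('top',d)
for x in(-66,0,66):
  p=proj('top',fromT([x,-10,84]));r,c=int(round(p[0])),int(round(p[1]));print((1000*W[r-3:r+4,c-6:c+7,2].mean()).round(1))
"
```

```text
T now [ -0.8  86.1 142.8] shift tool mm [ 0.9 -2.  43.8] rot [ 1.7991e+02  1.3000e-01 -1.4400e+00]
124.9
100.2
100.4
```

Request:
{"fn": "jog_arm", "kwargs": {"rows": [[0.65,0.001,-0.001,0.01,0,0,0],[0.65,0,0,0.017,0,0,0],[0.65,0,0,0.016,0,0,0],[0.65,0,0,0,0,0,0],[0.65,0,0,0,0,0,0],[1,0,0,0,0,0,0],[1,0,0,0,0,0,0],[1,0,0,0,0,0,0],[1,0,0,0,0,0,0],[1,0,0,0,0,0,0]]}}

```text
time_s: 50.63
tool_pos: [0.524, 0.2068, 0.2653]
tool_rot: [180.0, 0.1, -1.3]
force: [-3.9, 0.3, 4.0]
grip_width: 0.0138
```

Request:
{"fn": "jog_arm", "kwargs": {"rows": [[1,0,0.006,-0.0025,0,0,0],[1,0,0.006,-0.0025,0,0,0],[1,0,0.006,-0.0016,0,0,0],[1,0,0.006,-0.0012,0,0,0],[1,0,0.006,0,0,0,0],[1,0,0.006,0,0,0,0],[1,0,0.004,0,0,0,0],[1,0,0,0,0,0,0],[1,0,0,0,0,0,0]]}}

```text
time_s: 51.38
tool_pos: [0.5229, 0.1691, 0.2736]
tool_rot: [-179.7, 0.1, -1.2]
force: [-5.1, 6.6, 3.2]
grip_width: 0.0138
```

```bash
python3 -c "
from h import *
need([0,50,108]);print(status.get_obs()['force'],status.get_obs()['grip_width'])
"
```

```text
T now [ -0.9  52.9 109.6] shift tool mm [0.9 2.9 1.6] rot [-1.7971e+02  7.0000e-02 -1.2100e+00]
[-5.10039149  6.59685314  3.16865519] 0.013815699655016833
```

Request:
{"fn": "jog_arm", "kwargs": {"rows": [[0.7,0,0,0,0,0,0],[0.65,0,0,0,0,0,0],[0.65,0,0,0,0,0,0],[0.65,0,0,-0.03,0,0,0],[0.65,0,0,-0.04,0,0,0],[0.65,0,0,-0.04,0,0,0],[0.65,0,0,-0.04,0,0,0],[0.65,0,0,-0.04,0,0,0],[0.65,0,0,-0.04,0,0,0],[0.65,0,0,-0.04,0,0,0],[0.65,0,0,-0.02,0,0,0],[0.65,0,0,0,0,0,0]], "grip_force": 50}}

```text
time_s: 52.38
tool_pos: [0.5247, 0.166, 0.568]
tool_rot: [-179.9, -0.5, -1.4]
force: [-0.0, 0.5, 0.7]
grip_width: 0.0302
```

Request:
{"fn": "jog_arm", "kwargs": {"rows": [[0.6,0,0,0,0,0,-7],[0.6,0,0,0,0,0,-7],[0.6,0,0,0,0,0,-7],[0.6,0,0,0,0,0,-7],[0.6,0,0,0,0,0,-7],[0.6,0,0,0,0,0,-7],[0.6,0,0,0,0,0,-7],[0.6,0,0,0,0,0,-7],[0.6,0,0,0,0,0,-7],[0.6,0,0,0,0,0,-7],[0.6,0,0,0,0,0,-7],[0.6,0,0,0,0,0,-7]]}}

```text
time_s: 53.38
tool_pos: [0.5244, 0.1652, 0.5616]
tool_rot: [-180.0, 0.1, 82.9]
force: [0.7, 0.4, -0.2]
grip_width: 0.0347
```

Request:
{"fn": "jog_arm", "kwargs": {"rows": [[0.6,0,0,0,0,0,-6],[0.6,0,0,0,0,0,0],[0.6,0,0,0,0,0,0]]}}

```text
time_s: 53.63
tool_pos: [0.5244, 0.1653, 0.5618]
tool_rot: [-180.0, 0.0, 88.4]
force: [0.5, -0.5, -0.3]
grip_width: 0.035
```

```bash
python3 -c "
from h import *
need([0,208,327]);print(status.get_obs()['qpos'].round(1))
d=show('side','s5',(210,110,430,320),3)
W=cloud('side',d)
T=((W-O)@Ro.from_euler('z',YAW,degrees=True).as_matrix())*1000
m=(T[...,2]>300)&(T[...,2]<350)&(abs(T[...,0])<60)&(T[...,1]>170)&(T[...,1]<250)
print(m.sum(),np.median(T[m],0) if m.any() else 0)
cams.read_camera('top')
for r in landmark_of('side','hood_handle')[:2]: print(r,toT(atz('side',*r['position'],.327)))
for r in landmark_of('top','hood_handle')[:2]: print(r,toT(atz('top',*r['position'],.327)))
"
```

```text
T now [  0.8  48.2 397.8] shift tool mm [159.8  -1.3  70.7] rot [-1.7996e+02  3.0000e-02  8.8440e+01]
[ 36.4  12.4 -66.8  80.   11.4  95.   59.5]
572 [ -5.40143041 211.79249899 329.22185989]
{'position': [182.1, 265.1], 'conf': 0.76} [ -4.26889764 194.07289409 327.        ]
{'position': [188.2, 198.9], 'conf': 0.63} [  3.80108857 208.02379609 327.        ]
{'position': [173.8, 283.7], 'conf': 0.44} [ 46.20532855 -12.51887043 327.        ]
```

View pics/s5.png

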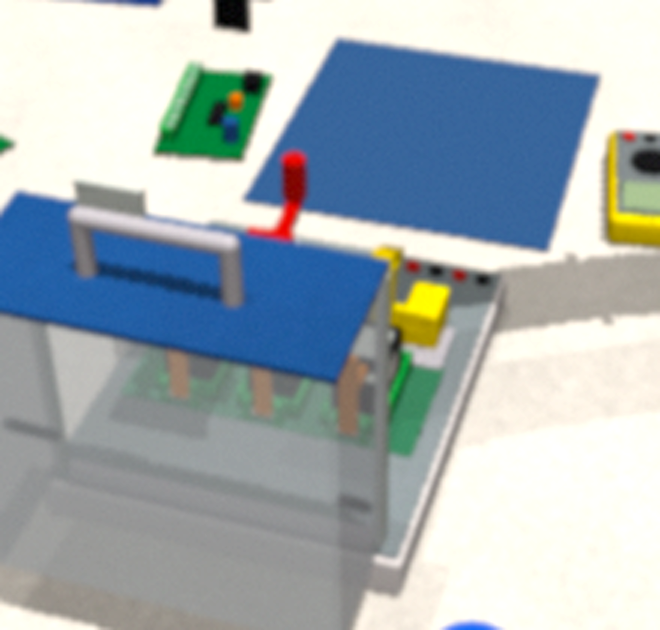

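Request:
{"fn": "jog_arm", "kwargs": {"rows": [[0.6,0.032,0,0,0,0,0],[0.6,0.032,0,0,0,0,0],[0.6,0.032,0,0,0,0,0],[0.6,0.032,0,0,0,0,0],[0.6,0.032,0,0,0,0,0],[0.6,0,0,0,0,0,0],[0.6,0,0,0,0,0,0],[0.6,0,0,0,0,0,0]]}}

```text
time_s: 54.5
tool_pos: [0.5281, 0.3258, 0.5623]
tool_rot: [-180.0, 0.0, 88.6]
force: [-0.0, -0.4, 0.3]
grip_width: 0.0345
```

```bash
python3 -c "
from h import *
need([0,209,328]);print(status.get_obs()['qpos'].round(1))"
```

```text
T now [  0.8 208.7 398.3] shift tool mm [ 0.3 -0.8 70.3] rot [-1.800e+02  4.000e-02  8.864e+01]
[ 10.3  24.3 -64.8  69.9  22.1  98.6  39.8]
```

Request:
{"fn": "jog_arm", "kwargs": {"rows": [[0.6,0,0,0.022,0,0,0],[0.6,0,0,0.022,0,0,0],[0.6,0,0,0.02,0,0,0],[0.6,0,0,0,0,0,0],[0.6,0,0,0,0,0,0],[1,0,0,0,0,0,0],[1,0,0,0,0,0,0],[1,0,0,0,0,0,0],[1,0,0,0,0,0,0],[1,0,0,0,0,0,0]]}}

```text
time_s: 55.33
tool_pos: [0.528, 0.3264, 0.4993]
tool_rot: [179.9, -0.1, 88.7]
force: [1.0, 1.3, 1.8]
grip_width: 0.0105
```

```bash
python3 -c "
from h import *
need([0,209,328]);o=status.get_obs();print(o['qpos'].round(1),o['force'],o['grip_width'])
th=np.arange(1.6,-.01,-.1)
y=140-285*np.cos(th)+60*np.sin(th);z=44+285*np.sin(th)+60*np.cos(th)
for t,a,b,c,d in zip(th[1:],y[1:],z[1:],np.diff(y),np.diff(z)):print(t.round(2),a.round(1),b.round(1),c.round(1),d.round(1))"
```

```text
T now [  0.8 209.9 335.4] shift tool mm [-0.9 -0.8  7.3] rot [ 1.7992e+02 -1.2000e-01  8.8680e+01]
[ 12.4  24.6 -64.7  77.2  22.1  91.5  39.2] [1.0046786  1.31201462 1.80922472] 0.010519180095518273
1.5 179.7 332.5 -28.6 5.4
1.4 150.7 335.1 -29.0 2.5
1.3 121.6 334.7 -29.1 -0.4
1.2 92.7 331.4 -28.9 -3.3
1.1 64.2 325.2 -28.5 -6.2
1.0 36.5 316.2 -27.7 -9.0
0.9 9.8 304.5 -26.7 -11.7
0.8 -15.5 290.2 -25.4 -14.3
0.7 -39.3 273.5 -23.8 -16.8
0.6 -61.3 254.4 -22.0 -19.0
0.5 -81.3 233.3 -20.0 -21.2
0.4 -99.1 210.2 -17.8 -23.0
0.3 -114.5 185.5 -15.4 -24.7
0.2 -127.4 159.4 -12.9 -26.1
0.1 -137.6 132.2 -10.2 -27.3
-0.0 -145.0 104.0 -7.4 -28.2
```

Request:
{"fn": "jog_arm", "kwargs": {"rows": [[1,-0.0143,0,-0.0027,0,0,0],[1,-0.0143,0,-0.0027,0,0,0],[1,-0.0145,0,-0.0012,0,0,0],[1,-0.0145,0,-0.0012,0,0,0],[1,-0.0145,0,0.0002,0,0,0],[1,-0.0145,0,0.0002,0,0,0],[1,-0.0144,0,0.0016,0,0,0],[1,-0.0144,0,0.0016,0,0,0],[1,-0.0142,0,0.0031,0,0,0],[1,-0.0142,0,0.0031,0,0,0],[1,-0.0138,0,0.0045,0,0,0],[1,-0.0138,0,0.0045,0,0,0]]}}

```text
time_s: 56.33
tool_pos: [0.5236, 0.1568, 0.4898]
tool_rot: [179.8, -0.3, 88.8]
force: [-0.5, 5.1, 4.4]
grip_width: 0.0106
```

```bash
python3 -c "
from h import *
need([0,36.5,323.6]);o=status.get_obs();print(o['qpos'].round(1),o['force'],o['grip_width'])"
```

```text
T now [  0.8  40.6 325.8] shift tool mm [-4.1 -0.8  2.2] rot [179.8   -0.28  88.83]
[ 40.2  12.4 -68.2  88.6  11.3  86.6  60.7] [-0.48618523  5.12281916  4.42679704] 0.010550114298259743
```

Request:
{"fn": "jog_arm", "kwargs": {"rows": [[1,-0.0134,0,0.0058,0,0,0],[1,-0.0134,0,0.0058,0,0,0],[1,-0.0127,0,0.0071,0,0,0],[1,-0.0127,0,0.0071,0,0,0],[1,-0.0119,0,0.0084,0,0,0],[1,-0.0119,0,0.0084,0,0,0],[1,-0.011,0,0.0095,0,0,0],[1,-0.011,0,0.0095,0,0,0],[1,-0.01,0,0.0106,0,0,0],[1,-0.01,0,0.0106,0,0,0],[1,-0.0089,0,0.0115,0,0,0],[1,-0.0089,0,0.0115,0,0,0]]}}

```text
time_s: 57.33
tool_pos: [0.5208, 0.0184, 0.3804]
tool_rot: [180.0, -0.1, 88.7]
force: [1.1, 6.8, 0.8]
grip_width: 0.0104
```

```bash
python3 -c "
from h import *
need([0,-99,217]);o=status.get_obs();print(o['qpos'].round(1),o['force'],o['grip_width'])"
```

```text
T now [  0.7 -98.4 216.4] shift tool mm [-0.6 -0.7 -0.6] rot [ 1.7999e+02 -7.0000e-02  8.8680e+01]
[ 54.4  10.6 -64.6 101.6   9.9  74.1  76.1] [1.13068893 6.77916879 0.84085542] 0.01035480664335569
```

Now the snap section, 0.4 → 0, with a little overtravel downward.

Request:
{"fn": "jog_arm", "kwargs": {"rows": [[1,-0.0077,0,0.0124,0,0,0],[1,-0.0077,0,0.0124,0,0,0],[1,-0.0065,0,0.013,0,0,0],[1,-0.0065,0,0.013,0,0,0],[1,-0.0051,0,0.0137,0,0,0],[1,-0.0051,0,0.0137,0,0,0],[1,-0.0037,0,0.0141,0,0,0],[1,-0.0037,0,0.0141,0,0,0],[1,0,0,0.002,0,0,0],[1,0,0,0,0,0,0],[1,0,0,0,0,0,0]]}}

```text
time_s: 58.25
tool_pos: [0.5209, -0.0271, 0.2732]
tool_rot: [179.8, -0.1, 88.7]
force: [4.2, 4.4, 3.1]
grip_width: 0.0108
```

```bash
python3 -c "
from h import *
need([0,-145,111]);o=status.get_obs();print(o['qpos'].round(1),o['force'],o['grip_width'])"
```

```text
T now [   2.6 -143.9  109.2] shift tool mm [-1.1 -2.6 -1.8] rot [ 1.7976e+02 -8.0000e-02  8.8700e+01]
[ 53.2  18.  -60.  108.7  17.5  62.9  75. ] [4.16908975 4.35193684 3.06538505] 0.010812484470491834
```

Request:
{"fn": "jog_arm", "kwargs": {"rows": [[1,0,0,0.002,0,0,0],[1,0,0,0.002,0,0,0],[1,0,0,0,0,0,0],[1,0,0,0,0,0,0]]}}

```text
time_s: 58.58
tool_pos: [0.5211, -0.027, 0.2713]
tool_rot: [179.8, 0.1, 88.7]
force: [-3.6, 4.6, 19.1]
grip_width: 0.0105
```

```bash
python3 -c "
from h import *
need([0,-145,111]);
d=np.mean([cams.read_camera('side')[1] for _ in range(2)],0);W=cloud('side',d)
T=((W-O)@Ro.from_euler('z',YAW,degrees=True).as_matrix())*1000
m=(T[...,2]>120)&(T[...,2]<260)&(abs(T[...,0]+20)<95)&(T[...,1]>-95)&(T[...,1]<130)
print(m.sum(),np.median(T[m],0))
a=T[m];a=a[abs(a[:,2]-np.median(a[:,2]))<15];print(np.polyfit(a[:,1],a[:,2],1))"
```

```text
T now [   2.6 -144.1  107.3] shift tool mm [-0.9 -2.6 -3.8] rot [1.7981e+02 6.0000e-02 8.8710e+01]
6359 [-19.65994193  20.86876134 149.19881362]
[3.08344890e-03 1.49030223e+02]
```

Request:
{"fn": "jog_arm", "kwargs": {"rows": [[0.7,0,0,-0.003,0,0,0],[0.6,0,0,0,0,0,0],[0.6,0,0,0,0,0,0],[0.6,0,0,-0.02,0,0,0],[0.6,0,0,-0.035,0,0,0],[0.6,0,0,-0.035,0,0,0],[0.5,-0.02,0.02,0,0,0,0],[0.4,-0.02,0.02,0,0,0,0],[0.4,-0.015,0.02,0,0,0,0],[0.4,0,0,0,0,0,7],[0.4,0,0,0,0,0,7],[0.4,0,0,0,0,0,7]], "grip_force": 30}}

```text
time_s: 59.68
tool_pos: [0.578, -0.0857, 0.3601]
tool_rot: [-179.8, 0.1, 67.2]
force: [-0.1, -0.3, 0.1]
grip_width: 0.0517
```

Request:
{"fn": "jog_arm", "kwargs": {"rows": [[0.4,0,0,0,0,0,7],[0.4,0,0,0,0,0,7],[0.4,0,0,0,0,0,7],[0.4,0,0,0,0,0,7],[0.4,0,0,0,0,0,7],[0.4,0,0,0,0,0,7],[0.4,0,0,0,0,0,7],[0.4,0,0,0,0,0,7],[0.4,0,0,0,0,0,7],[0.4,0,0,0,0,0,6],[0.4,0,0,0,0,0,0],[0.4,0,0,0,0,0,0]]}}

```text
time_s: 60.68
tool_pos: [0.5779, -0.0847, 0.361]
tool_rot: [179.9, 0.1, -1.2]
force: [-0.7, -0.2, -0.4]
grip_width: 0.052
```

```bash
python3 -c "
from h import *
need([67,-197,85]);print(status.get_obs()['qpos'].round(1))
im,d=cams.read_camera('side')
R,G,B=[im[...,i].astype(int) for i in range(3)];T=1000*(cloud('side',d)-O)@Ro.from_euler('z',YAW,degrees=True).as_matrix()
m=(R>90)&(G<60)&(B<60)&(abs(T[...,0]-70)<60)&(abs(T[...,1]+180)<60);print(m.sum(),np.median(T[m],0),np.median(T[m&(T[...,2]>75)],0))
for r in landmark_of('side','latch_knob')[:2]: print(r,toT(atz('side',*r['position'],.085)))
"
```

```text
T now [  59.9 -200.6  197. ] shift tool mm [  7.4  -3.7 112. ] rot [ 1.7993e+02  1.3000e-01 -1.2300e+00]
[ 42.6  16.6 -43.6  94.9  11.9  73.4  -4.5]
0 [nan nan nan] [nan nan nan]
{'position': [167.7, 303.5], 'conf': 0.65} [  69.23259876 -198.48383935   85.        ]
  return _methods._mean(a, axis=axis, dtype=dtype,
  ret = um.true_divide(
```

Request:
{"fn": "jog_arm", "kwargs": {"rows": [[0.4,0.008,-0.001,0.02,0,0,0],[0.4,0,0,0.03,0,0,0],[0.4,0,0,0.03,0,0,0],[0.4,0,0,0.028,0,0,0],[0.4,0,0,0,0,0,0],[0.4,0,0,0,0,0,0]]}}

```text
time_s: 61.28
tool_pos: [0.5858, -0.0831, 0.2531]
tool_rot: [-180.0, 0.2, -1.3]
force: [-0.7, -0.2, -0.0]
grip_width: 0.0524
```

```bash
python3 -c "
from h import *
need([68,-200,86]);print(status.get_obs()['force'])"
```

```text
T now [  67.5 -198.4   89.1] shift tool mm [0.5 1.6 3.1] rot [-179.96    0.2    -1.28]
[-0.74822442 -0.18051669 -0.02626822]
```

Request:
{"fn": "jog_arm", "kwargs": {"rows": [[0.9,0,0.001,0.002,0,0,0],[0.9,0,0,0,0,0,0],[0.9,0,0,0,0,0,0],[0.9,0,0,0,0,0,0],[0.9,0,0,0,0,0,0],[0.9,0,0,0,0,0,0],[0.9,0,0,0,0,0,0],[0.9,0,0,0,0,0,0]]}}

```text
time_s: 61.95
tool_pos: [0.5865, -0.084, 0.2529]
tool_rot: [180.0, -0.0, -1.3]
force: [-3.1, -1.1, 5.0]
grip_width: 0.0215
```

Request:
{"fn": "jog_arm", "kwargs": {"rows": [[0.9,0.0053,-0.0015,0,0,0,0],[0.9,0.0062,-0.003,0,0,0,0],[0.9,0.0062,-0.003,0,0,0,0],[0.9,0.0053,-0.0044,0,0,0,0],[0.9,0.0053,-0.0044,0,0,0,0],[0.9,0.004,-0.0056,0,0,0,0],[0.9,0.004,-0.0056,0,0,0,0],[0.9,0.0025,-0.0064,0,0,0,0],[0.9,0.0025,-0.0064,0,0,0,0],[0.9,0.0009,-0.0068,0,0,0,0],[0.9,0,0,0,0,0,0],[0.9,0,0,0,0,0,0]]}}

```text
time_s: 62.95
tool_pos: [0.6286, -0.0397, 0.2524]
tool_rot: [179.7, 0.3, -1.3]
force: [-8.3, -4.2, 8.1]
grip_width: 0.0211
```

```bash
python3 -c "
from h import *
need([110,-149,87]);print(status.get_obs()['force'],status.get_obs()['grip_width'])"
```

```text
T now [ 109.1 -155.    88.4] shift tool mm [ 0.9 -6.   1.4] rot [179.71   0.28  -1.35]
[-8.25713401 -4.16225801  8.08119314] 0.021110556317892517
```

Request:
{"fn": "jog_arm", "kwargs": {"rows": [[0.9,0.0005,-0.003,0,0,0,0],[0.9,0,-0.002,0,0,0,0],[0.9,0,0,0,0,0,0],[0.6,0,0,0,0,0,0],[0.4,0,0,0,0,0,0],[0.4,0,0,0,0,0,0],[0.4,0,0.002,-0.02,0,0,0],[0.4,0,0.002,-0.03,0,0,0],[0.4,0,0,-0.03,0,0,0],[0.4,0,0,-0.03,0,0,0],[0.4,0,0,0,0,0,0]]}}

```text
time_s: 63.87
tool_pos: [0.6323, -0.0355, 0.3691]
tool_rot: [-180.0, -0.7, -1.3]
force: [1.2, -0.5, 0.6]
grip_width: 0.0516
```

Request:
{"fn": "jog_arm", "kwargs": {"rows": [[0.4,-0.02,0.03,-0.03,0,0,0],[0.4,-0.02,0.03,-0.03,0,0,0],[0.4,-0.02,0.03,0,0,0,0],[0.4,-0.02,0.03,0,0,0,0],[0.4,-0.02,0.03,0,0,0,0],[0.4,-0.02,0.03,0,0,0,0],[0.4,0,0.03,0,0,0,0],[0.4,0,0.03,0,0,0,0],[0.4,0,0,0,0,0,0],[0.4,0,0,0,0,0,0]]}}

```text
time_s: 64.7
tool_pos: [0.5089, -0.2694, 0.415]
tool_rot: [-180.0, -0.0, -1.6]
force: [-0.1, -0.1, 0.0]
grip_width: 0.0522
```

```bash
python3 -c "
from h import *
show('top','a6',(235,140,365,250),5)
im,d=cams.read_camera('top')
for n,z in(('latch_knob',.095),('latch_pivot',.085)):
  for r in landmark_of('top',n)[:1]:print(n,r,toT(atz('top',*r['position'],z)).round(1))
R,G,B=[im[...,i].astype(int) for i in range(3)]
m=np.zeros((400,640),bool);m[150:200,315:350]=1;m&=(R>85)&(G<60)&(B<60)
n,l,st,ce=cv2.connectedComponentsWithStats(m.astype(np.uint8))
for i in range(1,n):print(st[i],toT(atz('top',ce[i][1],ce[i][0],.102)).round(1))
W=cloud('top',d);T=((W-O)@Ro.from_euler('z',YAW,degrees=True).as_matrix())*1000
m=(abs(T[...,2]-149)<20)&(abs(T[...,0])<100)&(T[...,1]>-90)&(T[...,1]<120);print(m.sum(),np.polyfit(T[m][:,1],T[m][:,2],1))
"
```

```text
latch_knob {'position': [162.8, 335.2], 'conf': 0.68} [ 109.3 -155.9   95. ]
latch_pivot {'position': [179.3, 335.9], 'conf': 0.7} [  58.9 -159.3   85. ]
[331 159   6   7  30] [ 110.3 -150.5  102. ]
[323 168  12  14  61] [  71.1 -145.   102. ]
4699 [1.16951673e-03 1.48548213e+02]
```

View pics/a6.png

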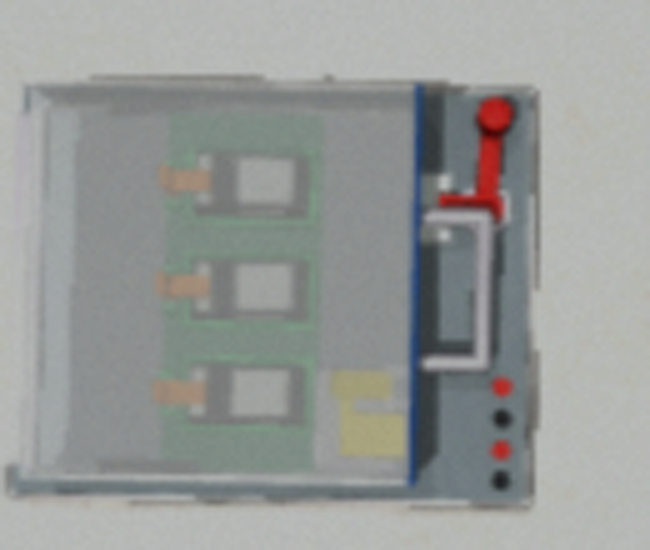

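```bash
python3 -c "
from h import *
print(env.sign_off(),status.get_obs()['time_s'])"
```

```text
the job is handed in; nothing more can be done
the job is handed in; nothing more can be done
```

The job is handed in at about 65 s of robot time (limit 210 s). The sign-off gives no verdict, so these are my own readings.

**What I did:**
- Swung the red latch clear to about 1.35 rad.
- Lifted the hood onto its safety catch and pushed the yellow catch in; the hood then floated fully open.
- Seated all three modules in sockets 3, 1 and 2, in that order, stripes at the levers, and shut each lever.
- Closed the hood and swung the latch back over the flange.

**What the last checks showed:**
- **Hood:** its top is level in depth, with a fitted slope of about 0.001 rad. I pressed the handle to about 19 N against the stop before letting go.
- **Modules:** the final top picture shows all three in their sockets with the orange claws over the striped ends. Depth on modules 3 and 1 after seating gave tops about 84 mm above the bench, which is fully home.
- **Latch:** the knob is at T (110, -150), which I put at about 0.06 rad.
- **Robot:** it ended clear of everything.

**Doubtful or failed checks:**
- The depth check on socket 2's module was spoiled by the arm covering it. I relied on the module's measured seating height and on lever 2 shutting.
- The knob's learned landmark gave y -156 mm, against -150.5 mm from its red outline. Taken at face value that is about 0.16 rad, still under the 0.2 rad limit. The same landmark was also several millimetres off on the fixed pivot point.
- I did not re-measure the relay board, multimeter or solder reel at the end. They looked unmoved in the pictures where they showed, and the gripper never went near them.

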